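# Pry the retaining ring off a seaweed flaker's cutter shaft

## Robot

A 6-joint arm with a two-finger parallel gripper is mounted at the origin on the work surface. World frame = base frame: x ahead of the robot, y to its left, z up, the work surface at z = 0. Lengths are in m, angles in rad, forces in N, time in s.
With the tool pointing down it reaches from about 0.3 to 0.875 m from the base axis. Payload 6.4 kg.
Tool frame: the origin (TCP) lies midway between the tips of the shut fingers; the grasp point (between the pads) lies robot.hold_point_z behind it (robot.hold_point_z is the distance from the TCP to the grasp point, in m); z points along the fingers, y is the line along which they close (so a half turn about z gives the same grasp; the last joint's range is limited). The gripper opens to 88 mm and grips with 3 to 60 N. Pads are 18 mm wide; open, the fingers measure 123 mm over their backs; the gripper's body (75 mm by 187 mm) begins 45 mm behind the grasp point.
Start: joints at [0.896, 0.181, 1.607, -0, 1.354, -0.206], TCP at [0.26, 0.513, 0.239] pointing down, gripper open.
Joint ranges: [-2.99, 2.99], [-0.89, 2.07], [0.3, 2.58], [-1.14, 4.28], [0, 2.63], [-3.12, 3.12]. Speed limits (rad/s): [2.57, 2.57, 3.01, 3.14, 3.14, 3.14].

## Interface

Orientations are given as a rotation vector (axis times angle).
In Python, from workcell import robot gives the robot as it stands.
- The arm moves only by the tool send_rows, never from a script. Its argument "series" is a list of rows, each an object with "slide": the shift along the tool's x, y, z normalised to -1 to 1, where 1 is 0.2 m, a list of three; "roll": the turn about the tool's z normalised to -1 to 1, where 1 is pi rad; "gripper": the finger opening in mm, from 0 to 88.1. In form: [{"slide": [x, y, z], "roll": roll, "gripper": gripper}, ...]. A call has 1 to 5 rows; each row is the pose to reach, as a shift and turn from the pose commanded when the call began, along the tool's axes at that moment, turning the shorter way round; what a row does not reach only later rows make up. A row lasts 1/10 s, in which the tool goes at most 50 mm and 8.59 degrees, less where a joint would pass 70% of its speed; a pose out of reach is approached as far as the arm can. A call with a number of a shift or a turn outside -1 to 1 is refused whole. A call with a gripper value outside its range is refused whole. The fingers move at their own pace and stop on an object; "force" is the grip in N (left out, the last holds). Time passes only in rows, so rows that repeat a pose let the fingers close. It gives the time, the measured TCP pose, the force, the opening and the grip force at its end, in the units of the state.
- robot.sense(): the state, without advancing time (a new reading comes with each control period).
- robot.snapshot(name): name is "scene" or "top" or "wrist"; returns a dict with "img" (420x560x3 uint8, red, green, blue), "fx", "fy", "cx", "cy" (pixels), "dist_coeffs" ([k1, k2, p1, p2, k3] as OpenCV has them; the pictures are not rectified), "position" and "orientation" of the camera in the world. Camera axes: x right, y up, looking along -z (the intrinsics and any distortion apply to the point x, -y, -z); pixel columns grow to the right and rows downward; lengths in m; the calibration is good to about 2 mm. A picture is of the moment at which its call begins. There is no depth.
- robot.finish_job(): hands the job in; it is judged then, once.
The state is a dict: "clock": time; "joints": joint angles; "joint_vel": joint speeds; "tau": joint torques, N m; "tool_pos": TCP position; "ee_rot": TCP orientation; "force": force on the tool from outside, world axes, zero at the start; "ft_torque": the same for the moment, N m; "opening": finger opening in m; "grasp_force": force on a finger pad.
Only numpy, scipy, OpenCV 4.12 (cv2) and the standard library are available. Lean on these libraries where they do the work, as an engineer would, in place of code of your own. Each camera call takes 0.05 s, during which the arm holds its last target. There are 200 camera calls.

## Task

The cutter disc of the bench-top seaweed flaker has to come off for washing. Pry the sprung retaining ring out of its groove in the shaft with the hooked pick, not touching the ring with the gripper's fingers until it is off and not driving the pick hard into the machine. Then put the ring in the round steel dish and lay the pick back on its grey board, leaving everything else as it stands.

Things in the scene. Friction and masses are not known exactly. Their poses are not given: they have to be found in the camera images.
- ring: sprung retaining ring, dark steel E-clip: open C, 49 outside, 37 inside, 4 thick, flat in the groove; two sprung arms. Origin: centre of its underside; z up. Its axes do not show its mouth: its closed back lies anywhere within 60 degrees either way of +x (look, or feel). Hook gap inside the back: 12.5 to 18.5 from the origin, 50 degrees wide, a 6 wide inner prong 46 degrees either side.
- shaft (a point): point on the axis of the flaker's vertical steel shaft, level with the flat top of the cutter disc (100 above the bench). Groove 19 across, from the disc up 6; above it a head 25 across, 5 high. The ring lies on the disc and snaps out, back first, at a level pull of 7 to 13 N within 10 of travel, clear of the shaft after 20. Pulled over 45 degrees from its back it jams: the pull keeps rising.
- pick: hooked pick, all steel, 0.28 kg. Dark square handle 110 x 18 x 18, steel shank 5 thick on from its +x end, then a straight 4 thick hook bent down, leaning 18 degrees forward of square: it stands upright when the handle end is raised 18 degrees. Origin: centre of the handle's underside; handle along x, z up; axis at z = 9. It lies on the board, hook hanging over the edge.
- pick_tip (a point): the rounded tip (4 across) of the pick's hook, its lowest point; in the pick's frame at x 91.4, y 0, z -13.8
- board: grey plastic board, 125 x 110 x 20 thick, fixed, on which the pick lies. Origin: centre of its underside; x along its 125 side, towards which the hook hangs over.
- dish: round shallow steel dish, loose, 154 across, 25 high, walls and floor 3 thick, 0.3 kg. Origin: centre of its underside. Its place may be swapped with the jar's.
- jar: bystander: closed dark jar with black lid, 72 across, 95 high; origin centre of its underside
- flaker: bench-top seaweed flaker, steel base 250 x 230 x 74, fixed, cover off. Origin: centre of its underside. On it an open round chamber with the shaft in its middle: flat disc floor 210 across at 100 above the bench, wall round it 8 thick up to 124, i.e. 24 above the disc. A pick held level hits this wall before its hook reaches the disc; with the handle end raised 12 to 25 degrees it clears.
- tweezers: bystander: steel tweezers, 125 long, lying flat; origin under their middle
Mind the look-alikes: they are no part of the job. Leave any green look-alike of the pick alone.

How it is judged:
On the way, in this order (a step that is already met when the one before it is completed fails the run):
1. the held pick bears on the ring while the ring is still in its groove (contact force between pick and ring above 3 N and horizontal distance between ring and shaft below 0.009 m), for 0.03 s.
2. the ring has come out of the groove, clear of the shaft (horizontal distance between ring and shaft above 0.018 m), for 0.1 s.
At the end, for the whole second after the job is handed in: the ring lies at rest in the dish (centres within 50 mm, ring no more than 20 mm above the dish's underside), the dish stands level, and the pick rests with the middle of its handle on the board (its origin over the board, 15 to 45 mm above the board's underside) (horizontal distance between ring and dish below 0.05 m and z of ring in the frame of dish between -0.002 and 0.02 m and linear speed of each of ring, pick below 0.02 m/s and angle between dish's own z axis and vertical below 0.1 rad and x of pick in the frame of board between -0.0625 and 0.0625 m and y of pick in the frame of board between -0.055 and 0.055 m and z of pick in the frame of board between 0.015 and 0.045 m); the robot touches nothing.
It fails at once if the fingers touch the ring while it is still in the groove (within 15 mm of the shaft axis and 8 mm of its height) (contact force between the fingers and ring above 0.5 N and horizontal distance between ring and shaft below 0.015 m and z of ring in the frame of shaft below 0.008 m).
It fails at once if the jar or the tweezers are moved by more than 30 mm (distance of any of jar, tweezers from where it was at the start of the episode above 0.03 m).
It fails at once if the dish is moved by more than 60 mm (distance of dish from where it was at the start of the episode above 0.06 m).
It fails at once if the pick presses on the flaker with over 30 N (contact force between pick and flaker above 30 N).
It also fails if it takes over 72 s, if anything falls off the work surface, if the arm or the gripper's body presses on something with over 40 N, if the wrist force passes 120 N, or if a joint passes its speed limit or range.

## Working session

There is one attempt and no reset: what is moved stays moved. The work goes in short steps, Python scripts to look and compute and a tool call to move; the robot and the scene stay as the last step left them, time stands still between calls to the robot, and variables do not carry over. Pictures are saved under pics/ and viewed, at most 10 in all, crops included, and the job is handed in when it is done.

Besides the shell and the picture viewer there is one more tool, called after "Request:" by a JSON object that holds its "op" and its "data", one argument or row to a line. send_rows: Moves the arm, as the interface text tells. Its arguments: {"type":"object","properties":{"series":{"type":"array","items":{"type":"object","properties":{"slide":{"type":"array","items":{"type":"number","minimum":-1,"maximum":1}},"roll":{"type":"number","minimum":-1,"maximum":1},"gripper":{"type":"number"}}}},"force":{"type":"number"}},"required":["series"]}

```bash
mkdir -p pics; ls
cat > h.py <<'E'
import numpy as np, cv2
from scipy.spatial.transform import Rotation as R
from workcell import robot
def rm(o): 
    o=np.array(o,float); return R.from_rotvec(o).as_matrix() if o.shape==(3,) else o
def cam(n,save=None):
    s=robot.snapshot(n); s['R']=rm(s['orientation']); s['p']=np.array(s['position'],float)
    if save: cv2.imwrite('pics/'+save,cv2.cvtColor(s['img'],cv2.COLOR_RGB2BGR)); np.save('pics/'+save+'.npy',s,allow_pickle=True)
    return s
def load(n): return np.load('pics/'+n+'.npy',allow_pickle=True).item()
def K(s): return np.array([[s['fx'],0,s['cx']],[0,s['fy'],s['cy']],[0,0,1.]])
def ray(s,uv):
    q=cv2.undistortPoints(np.array(uv,float).reshape(-1,1,2),K(s),np.array(s['dist_coeffs'],float))[:,0]
    return np.c_[q[:,0],-q[:,1],-np.ones(len(q))]@s['R'].T
def onz(s,uv,z):
    d=ray(s,uv); return s['p']+d*((z-s['p'][2])/d[:,2])[:,None]
def proj(s,P):
    c=(np.atleast_2d(P)-s['p'])@s['R']; c=c*[1,-1,-1]
    return cv2.projectPoints(c,np.zeros(3),np.zeros(3),K(s),np.array(s['dist_coeffs'],float))[0][:,0]
def tri(s1,u1,s2,u2):
    A=np.zeros((3,3));b=np.zeros(3)
    for s,u in((s1,u1),(s2,u2)):
        d=ray(s,[u])[0];d/=np.linalg.norm(d);M=np.eye(3)-np.outer(d,d);A+=M;b+=M@s['p']
    return np.linalg.solve(A,b)
E
python3 - <<'E'
from h import *
np.set_printoptions(precision=4,suppress=True)
ims=[]
for n in('scene','top','wrist'):
    s=cam(n,n+'0.png'); print(n,s['p'],s['R'].tolist(),s['fx'],s['dist_coeffs']); ims.append(s['img'])
print(robot.hold_point_z, robot.sense())
a=np.hstack(ims[:2]);
E
```

```text
pics
scene [ 1.1253 -0.3443  0.7273] [[0.3938360407131887, -0.6060932704593691, 0.691045671818604], [0.9189305110090547, 0.27715866655988497, -0.2806239289287076], [-0.021445022079666254, 0.7455427694335266, 0.6661126706296692]] 381.4919898800908 [-0.0178  0.      0.      0.      0.    ]
top [ 0.3169 -0.0736  1.2864] [[-0.030953122842074188, 0.9924680109300544, -0.11852911653625368], [-0.9994621227040347, -0.029447563128195298, 0.014432820436637683], [0.010833718949129892, 0.11891210327949084, 0.99284567895891]] 412.30981401559154 [-0.0551  0.      0.      0.      0.    ]
wrist [0.1996 0.5428 0.3843] [[0.45212178844516765, -0.860998726188009, -0.23295296073621527], [0.89195428143008, 0.43588514061358447, 0.12009039941154777], [-0.001856946873895815, -0.26207887685752407, 0.9650446694601271]] 350.0861562362633 [0.0106 0.     0.     0.     0.    ]
0.0187 {'clock': 0.15, 'joints': array([ 0.8957,  0.1813,  1.6077,  0.    ,  1.3538, -0.2063]), 'joint_vel': array([ 0.0009, -0.0012, -0.0032,  0.0008,  0.0004,  0.0004]), 'tau': array([  0.0007, -43.4232, -34.2173,   0.0703,   0.0357,  -0.0001]), 'tool_pos': array([0.2595, 0.5127, 0.2381]), 'ee_rot': array([-0.7295, -3.0552,  0.0018]), 'force': array([ 0.1718, -0.6327,  0.2094]), 'ft_torque': array([-0.0235,  0.001 , -0.0312]), 'grasp_force': 0.0, 'opening': 0.08794984534033069}
```

View pics/top0.png

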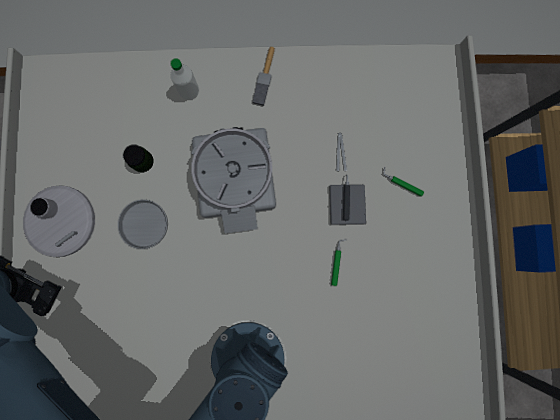

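View pics/scene0.png

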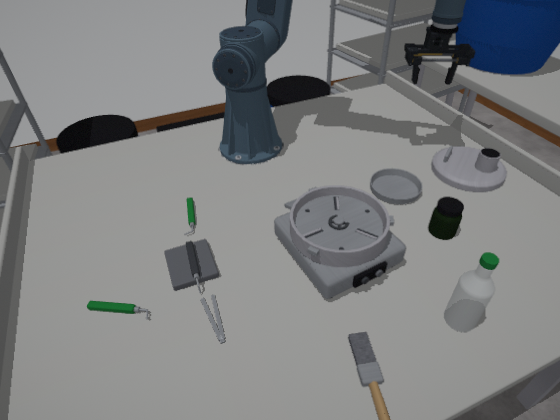

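Candidates for the pick, in top-view pixels:
- Dark-handled tool on the grey board, (347,200).
- Green look-alikes, (405,185) and (337,263).

For the ring there is only the one on the shaft, (233,168). For the dish: the grey dish at (143,223), or the large white plate at (60,220). I choose the dark pick, the shaft ring and the grey dish. Next I measure them and check in a crop.

```bash
cat > m1.py <<'E'
from h import *
np.set_printoptions(precision=4,suppress=True)
t=load('top0.png'); s=load('scene0.png')
def comp(S,box,f):
    x0,y0,x1,y1=box; h=cv2.cvtColor(S['img'],cv2.COLOR_RGB2HSV)[y0:y1,x0:x1]
    m=f(h).astype(np.uint8); n,l,st,c=cv2.connectedComponentsWithStats(m); i=1+st[1:,4].argmax()
    p=np.argwhere(l==i)[:,::-1]+[x0,y0]; return p.astype(float)
# handle (dark)
for S,b in((t,(325,175,370,230)),(s,(165,235,220,295))):
    p=comp(S,b,lambda h:h[...,2]<62); print('handle px',len(p),cv2.minAreaRect(p.astype(np.float32)))
    w=onz(S,p,.038)[:,:2]; r=cv2.minAreaRect(w.astype(np.float32)); print(' world',r, cv2.boxPoints(r))
for S,b in((t,(325,180,370,230)),):
    p=comp(S,b,lambda h:h[...,2]<130); w=onz(S,p,.02)[:,:2];r=cv2.minAreaRect(w.astype(np.float32)); print('board',r)
print('ring~',onz(t,[(233,168)],.104),onz(s,[(338,222)],.104), 'dish',onz(t,[(143,223)],.025),onz(s,[(396,185)],.02),'jar',onz(t,[(138,158)],.095))
def crop(S,b,k): x0,y0,x1,y1=b; return cv2.resize(S['img'][y0:y1,x0:x1],(400,300),interpolation=cv2.INTER_CUBIC)
im=np.vstack([np.hstack([crop(t,(305,160,385,220),5),crop(t,(193,138,273,198),5)]),np.hstack([crop(s,(155,230,235,290),5),crop(s,(300,190,380,250),5)])])
cv2.imwrite('pics/c1.png',im[...,::-1])
E
python3 m1.py
```

```text
handle px 291 ((345.0, 202.0), (36.0, 8.0), 90.0)
 world ((0.4664474427700043, -0.3128387928009033), (0.024657603353261948, 0.111297607421875), 86.94965362548828) [[ 0.4102 -0.3222]
 [ 0.5214 -0.3281]
 [ 0.5227 -0.3035]
 [ 0.4115 -0.2976]]
handle px 284 ((193.17649841308594, 259.2059020996094), (35.41019821166992, 9.45888900756836), 75.96376037597656)
 world ((0.4754217267036438, -0.31547313928604126), (0.02172614261507988, 0.11678789556026459), 86.29862213134766) [[ 0.4164 -0.3225]
 [ 0.533  -0.3301]
 [ 0.5344 -0.3084]
 [ 0.4179 -0.3009]]
board ((0.4672775864601135, -0.31964606046676636), (0.11999975144863129, 0.14094488322734833), 89.09243774414062)
ring~ [[0.5679 0.0222 0.104 ]] [[0.5668 0.0242 0.104 ]] dish [[0.4212 0.3086 0.025 ]] [[0.4222 0.311  0.02  ]] jar [[0.6087 0.3038 0.095 ]]
```

View pics/c1.png

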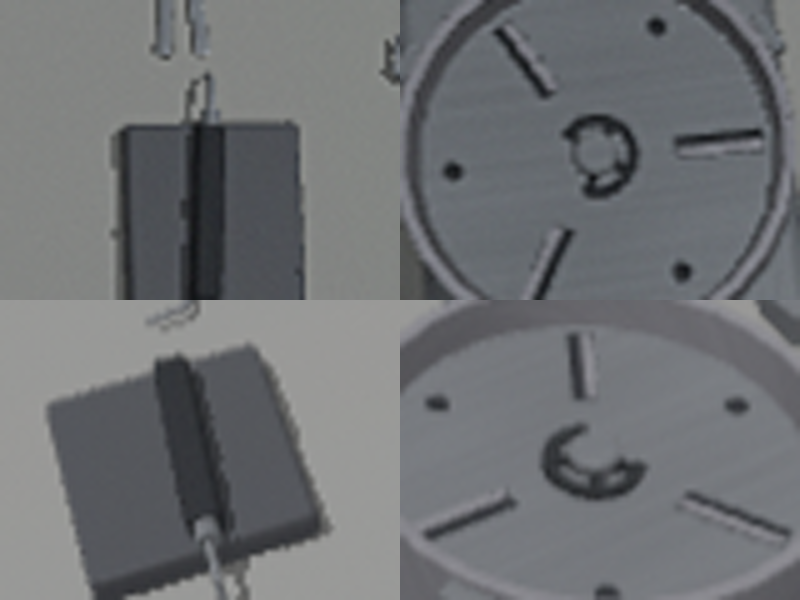

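The crop confirms the choice: dark handle on the grey board with its steel hook over the +x edge. The ring's mouth opens to image left, so its back faces roughly −y. The disc has blades beyond r ≈ 44 mm. Moving the wrist camera over the ring.

Request:
{"op": "send_rows", "data": {
  "series": [
    {"slide":[-0.825,-0.497,-0.15],"gripper":88},
    {"slide":[-0.825,-0.497,-0.15],"gripper":88},
    {"slide":[-0.825,-0.497,-0.15],"gripper":88},
    {"slide":[-0.825,-0.497,-0.15],"gripper":88},
    {"slide":[-0.825,-0.497,-0.15],"gripper":88}
  ]
}}

```text
invalid input at $.series[0]: expected keys slide, roll, gripper
```

Request:
{"op": "send_rows", "data": {
  "series": [
    {"slide":[-0.825,-0.497,0],"gripper":88},
    {"slide":[-0.825,-0.497,0],"gripper":88},
    {"slide":[-0.825,-0.497,0],"gripper":88},
    {"slide":[-0.825,-0.497,0],"gripper":88},
    {"slide":[-0.825,-0.497,0],"gripper":88}
  ]
}}

```text
invalid input at $.series[0]: expected keys slide, roll, gripper
```

Request:
{"op": "send_rows", "data": {
  "series": [
    {"slide":[-0.825,-0.497,0],"gripper":88},
    {"slide":[-0.825,-0.497,0],"gripper":88},
    {"slide":[-0.825,-0.497,0],"gripper":88},
    {"slide":[-0.825,-0.497,0],"gripper":88},
    {"slide":[-0.825,-0.497,0],"gripper":88}
  ]
}}

```text
invalid input at $.series[0]: expected keys slide, roll, gripper
```

Run:
```python
from h import *
s=cam('wrist','w1.png'); q=robot.sense(); print(q['clock'],q['tool_pos'],q['ee_rot'],q['joints'],q['force'])
```

```text
0.2 [0.25958251 0.51273705 0.23818605] [-7.29597892e-01 -3.05522188e+00  1.43842452e-03] [ 8.95692170e-01  1.81251666e-01  1.60756696e+00  2.87079489e-05
  1.35379986e+00 -2.06283542e-01] [-0.0170562  -0.38890002 -0.10391984]
```

View pics/w1.png

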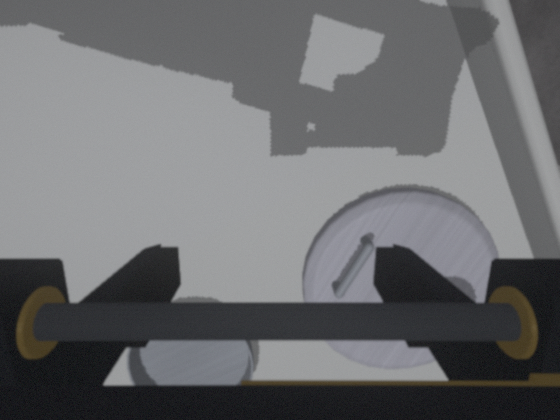

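The picture still shows the start pose, with the dish at (195,350) and the white plate at (400,280); the rows need every key. Resending with the ring placed ahead of the fingers.

Request:
{"op": "send_rows", "data": {
  "series": [
    {"slide":[-0.875,-0.497,-0.1],"roll":0,"gripper":88},
    {"slide":[-0.875,-0.497,-0.1],"roll":0,"gripper":88},
    {"slide":[-0.875,-0.497,-0.1],"roll":0,"gripper":88},
    {"slide":[-0.875,-0.497,-0.1],"roll":0,"gripper":88},
    {"slide":[-0.875,-0.497,-0.1],"roll":0,"gripper":88}
  ]
}}

```text
clock: 0.7
tool_pos: [0.3741, 0.3414, 0.2594]
ee_rot: [0.738, 3.051, -0.001]
force: [-0.7, 0.5, -0.0]
opening: 0.0878
grasp_force: 0.0
```

Request:
{"op": "send_rows", "data": {
  "series": [
    {"slide":[-0.875,-0.497,0],"roll":0,"gripper":88},
    {"slide":[-0.875,-0.497,0],"roll":0,"gripper":88},
    {"slide":[-0.875,-0.497,0],"roll":0,"gripper":88},
    {"slide":[-0.875,-0.497,0],"roll":0,"gripper":88},
    {"slide":[-0.875,-0.497,0],"roll":0,"gripper":88}
  ]
}}

```text
clock: 1.2
tool_pos: [0.4847, 0.1736, 0.2585]
ee_rot: [0.738, 3.053, -0.002]
force: [-0.0, 0.4, -0.5]
opening: 0.088
grasp_force: 0.0
```

Request:
{"op": "send_rows", "data": {
  "series": [
    {"slide":[-0.875,-0.497,0],"roll":0,"gripper":88},
    {"slide":[-0.875,-0.497,0],"roll":0,"gripper":88},
    {"slide":[-0.875,-0.497,0],"roll":0,"gripper":88},
    {"slide":[-0.875,-0.497,0],"roll":0,"gripper":88},
    {"slide":[-0.875,-0.497,0],"roll":0,"gripper":88}
  ]
}}

```text
clock: 1.7
tool_pos: [0.5955, 0.0062, 0.258]
ee_rot: [0.736, 3.054, -0.002]
force: [0.0, -0.3, -0.3]
opening: 0.088
grasp_force: 0.0
```

Run:
```python
from h import *
s=cam('wrist','w2.png'); q=robot.sense(); print(q['clock'],q['tool_pos'],q['ee_rot'],q['joints'],q['force'])
print(proj(s,[[.5675,.0228,.104]]))
u,v=proj(s,[[.5675,.0228,.104]])[0].astype(int)
c=s['img'][max(0,v-75):v+75,max(0,u-100):u+100]
cv2.imwrite('pics/w2c.png',cv2.resize(c,None,fx=4,fy=4,interpolation=cv2.INTER_CUBIC)[...,::-1]); print(u,v,c.shape)
```

```text
1.75 [0.59416062 0.00852684 0.25779388] [-7.34178318e-01 -3.05329968e+00 -2.07686264e-04] [-1.85319310e-01  2.08542943e-01  1.53535350e+00  1.99092355e-04
  1.39895306e+00 -1.28420126e+00] [-0.50701633  0.69880454 -0.57883709]
[[279.64937592 153.28226587]]
279 153 (150, 200, 3)
```

View pics/w2c.png

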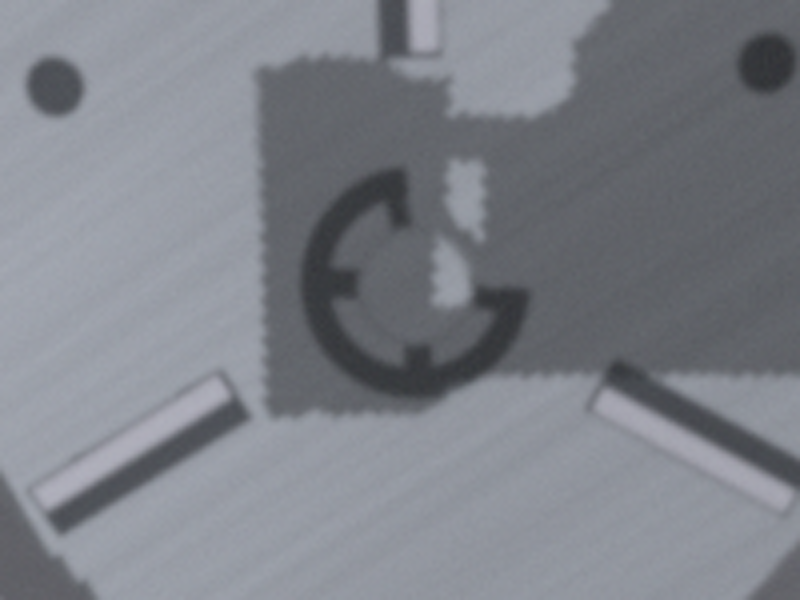

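The crop shows the ring centred near crop (415,285). Its prongs are at (340,283) and (418,360), its mouth is upper right and its back lower left. The blades are at (140,450) and (700,440). Next I work out the world positions.

```bash
cat > m2.py <<'E'
from h import *
np.set_printoptions(precision=4,suppress=True)
s=load('w2.png'); t=load('top0.png'); sc=load('scene0.png')
g=cv2.cvtColor(s['img'],cv2.COLOR_RGB2GRAY); x0,y0=179+60,78+30
m=(g[y0:y0+85,x0:x0+85]<82).astype(np.uint8); n,l,st,_=cv2.connectedComponentsWithStats(m); i=1+st[1:,4].argmax()
p=np.argwhere(l==i)[:,::-1]+[x0,y0]; print(len(p))
w=onz(s,p,.104)[:,:2]
c,r=cv2.minEnclosingCircle(w.astype(np.float32)); print('enclosing',c,r)
from scipy.optimize import least_squares
h=cv2.convexHull(w.astype(np.float32))[:,0]; 
c=np.array(c)
for _ in range(3):
    hh=h[abs(np.hypot(*(h-c).T)-.0245)<.003]; f=least_squares(lambda q:np.hypot(*(hh-q[:2]).T)-q[2],[*c,.0245]); c=f.x[:2]
print('fit',f.x)
rad=np.hypot(*(w-c).T); an=np.degrees(np.arctan2(*(w-c).T[::-1]))
o=an[(rad>.020)]; hist=np.histogram(o,36,(-180,180))[0]; print(hist)
ip=an[rad<.0165]; print('prong hist',np.histogram(ip,36,(-180,180))[0])
pc=onz(s,[(179+340/4,78+283/4),(179+418/4,78+360/4)],.104)[:,:2]-c; print('prongs deg',np.degrees(np.arctan2(pc[:,1],pc[:,0])))
# height checks by two views
gc=proj(s,[[*c,.104]])[0]
for S,nm,b in((t,'t',(215,150,252,186)),(sc,'s',(318,205,360,240))):
    gg=cv2.cvtColor(S['img'],cv2.COLOR_RGB2GRAY)[b[1]:b[3],b[0]:b[2]]
    l=(gg<95).astype(np.uint8); k,L,ST,_=cv2.connectedComponentsWithStats(l); j=1+ST[1:,4].argmax()
    q=np.argwhere(L==j)[:,::-1]+[b[0],b[1]]; wq=onz(S,q,.104)[:,:2]
    cc,rr=cv2.minEnclosingCircle(wq.astype(np.float32)); pp=proj(S,[[*cc,.104]])[0]
    print(nm,len(q),cc,rr,'tri',tri(s,gc,S,pp))
    aq=np.degrees(np.arctan2(*(wq-np.array(cc)).T[::-1])); print(np.histogram(aq,36,(-180,180))[0])
E
python3 m2.py
```

```text
1013
enclosing (0.5652477741241455, 0.026701323688030243) 0.024631505832076073
fit [0.5651 0.0266 0.0243]
[25 26 23 24 25 26 24 22 24 23 22 22 21 24 22 23 20 17 18 21 26 25 25 24
  3  0  0  0  0  0  0  0  0  5 25 27]
prong hist [ 0  0  0  0  1 13 14  7  0  0  0  0  0  0  7 13  7  0  0  0  0  0  7 13
  0  0  0  0  0  0  0  0  0  2 16  7]
prongs deg [-117.0138  -23.6131]
t 140 (0.5661285519599915, 0.025431646034121513) 0.025691574439406395 tri [0.5658 0.0261 0.1028]
[5 4 4 4 6 6 6 5 4 5 4 4 3 4 5 6 5 4 3 4 4 5 4 5 3 1 1 2 2 0 3 1 1 4 6 7]
s 154 (0.566288411617279, 0.02420644834637642) 0.0261981263756752 tri [0.5649 0.026  0.1021]
[4 5 4 5 4 6 7 4 6 5 5 6 5 7 5 9 6 9 6 6 5 7 8 5 6 1 0 0 0 0 0 0 0 1 4 3]
```

Request:
{"op": "send_rows", "data": {
  "series": [
    {"slide":[0.042,-0.93,0],"roll":0.2333,"gripper":88},
    {"slide":[0.042,-0.93,0],"roll":0.2333,"gripper":88},
    {"slide":[0.042,-0.93,0],"roll":0.2333,"gripper":88},
    {"slide":[0.042,-0.93,0],"roll":0.2333,"gripper":88},
    {"slide":[0.042,-0.93,0],"roll":0.2333,"gripper":88}
  ]
}}

```text
clock: 2.25
tool_pos: [0.5, -0.1533, 0.2586]
ee_rot: [-1.787, -2.583, 0.001]
force: [0.5, 0.2, -0.2]
opening: 0.0882
grasp_force: 0.0
```

Request:
{"op": "send_rows", "data": {
  "series": [
    {"slide":[-0.592,-0.72,0],"roll":0.2333,"gripper":88},
    {"slide":[-0.592,-0.72,0],"roll":0.2333,"gripper":88},
    {"slide":[-0.592,-0.72,0],"roll":0.2333,"gripper":88},
    {"slide":[-0.592,-0.72,0],"roll":0.2333,"gripper":88},
    {"slide":[-0.592,-0.72,0],"roll":0.2333,"gripper":88}
  ]
}}

```text
clock: 2.75
tool_pos: [0.409, -0.316, 0.2586]
ee_rot: [2.594, 1.771, -0.001]
force: [0.2, 0.1, -0.6]
opening: 0.0876
grasp_force: 0.0
```

Request:
{"op": "send_rows", "data": {
  "series": [
    {"slide":[0,0,0],"roll":0.2333,"gripper":88},
    {"slide":[0,0,0],"roll":0.2333,"gripper":88},
    {"slide":[0,0,0],"roll":0.2333,"gripper":88},
    {"slide":[0,0,0],"roll":0.2333,"gripper":88},
    {"slide":[0,0,0],"roll":0.2333,"gripper":88}
  ]
}}

```text
clock: 3.25
tool_pos: [0.4111, -0.3122, 0.2585]
ee_rot: [-3.054, -0.731, -0.001]
force: [-0.4, 0.6, 0.9]
opening: 0.0883
grasp_force: 0.0
```

Request:
{"op": "send_rows", "data": {
  "series": [
    {"slide":[0,0,0],"roll":0.167,"gripper":88},
    {"slide":[0,0,0],"roll":0.167,"gripper":88},
    {"slide":[0,0,0],"roll":0.167,"gripper":88},
    {"slide":[0,0,0],"roll":0.167,"gripper":88},
    {"slide":[0,0,0],"roll":0.167,"gripper":88}
  ]
}}

```text
clock: 3.75
tool_pos: [0.4111, -0.3125, 0.2586]
ee_rot: [-3.14, 0.077, -0.0]
force: [-0.0, 0.4, -0.1]
opening: 0.0881
grasp_force: 0.0
```

Run:
```python
from h import *
s=cam('wrist','w3.png'); q=robot.sense(); print(q['clock'],q['tool_pos'],q['ee_rot'],q['joints'],q['force'])
M=rm(q['ee_rot']); print(np.degrees(np.arctan2(M[1,0],M[0,0])))
```

```text
3.8 [ 0.41097084 -0.31280805  0.2586119 ] [-3.14004100e+00  7.34478371e-02 -6.01256423e-05] [-8.81004186e-01  3.18348428e-02  1.72929453e+00  4.91014700e-04
  1.38096219e+00  7.36472290e-01] [ 0.02335609  0.06090581 -0.12881382]
-2.679891464169804
```

View pics/w3.png

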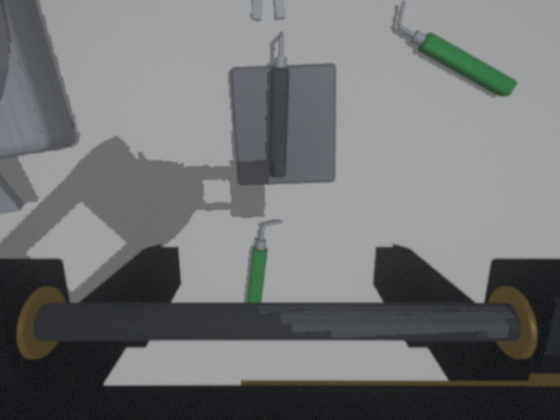

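The picture shows the dark pick, handle from (281,67) to (279,176) with the hook at (280,38). The green look-alikes are well apart at (258,270) and (465,62).

```bash
cat > m3.py <<'E'
from h import *
np.set_printoptions(precision=4,suppress=True)
s=load('w3.png'); t=load('top0.png'); sc=load('scene0.png')
def comp(S,box,th):
    x0,y0,x1,y1=box; g=cv2.cvtColor(S['img'],cv2.COLOR_RGB2GRAY)[y0:y1,x0:x1]
    n,l,st,c=cv2.connectedComponentsWithStats((g<th).astype(np.uint8)); i=1+st[1:,4].argmax()
    return (np.argwhere(l==i)[:,::-1]+[x0,y0]).astype(float)
g=cv2.cvtColor(s['img'],cv2.COLOR_RGB2GRAY); print(g[120,225:345:3], g[172,225:345:3]); print(g[55:80:2,280],g[165:190:2,280])
p=comp(s,(240,50,330,185),58); print(len(p),cv2.boundingRect(p.astype(np.int32)))
w=onz(s,p,.038)[:,:2]; r=cv2.minAreaRect(w.astype(np.float32)); print('handle',r); print(cv2.boxPoints(r))
b=onz(s,[(232,68),(335,64),(336,181),(239,185)],.020); print('board corners',b, b.mean(0))
# height: handle front/rear mid points across views
f=((p[:,1]<69)); e0=p[p[:,1]==p[:,1].min()+1].mean(0); e1=p[p[:,1]==p[:,1].max()-1].mean(0)
pt=comp(t,(325,175,370,230),58); f0=pt[pt[:,1]<=pt[:,1].min()+1].mean(0)-[0,.5]; f1=pt[pt[:,1]>=pt[:,1].max()-1].mean(0)
ps=comp(sc,(165,235,220,295),58); 
print(e0,e1,f0,f1); print('tri',tri(s,e0,t,f0),tri(s,e1,t,f1)); 
cs=ps[ps[:,1].argmin()]; print('tri scene rear',tri(s,e1,sc,ps[ps[:,1]<=ps[:,1].min()+1].mean(0)))
E
python3 m3.py
```

```text
[159 159 126  86  98 102 100  98  99 100 100  99 101  96  72  60  63  66
  68  67  62  93 102 101 103 103 102 103 102 106 104 105 103 105 105 108
  99 142 161 160] [105 110 109 106  80  69  72  70  71  66  70  70  68  70  70  48  52  65
  66  67  75  99  99  99 100  99 100 102 100 101 102 102 101 102 103 105
  98 150 159 162]
[130 135 138 140 140 136 105  69  71  72  73  71  71] [ 70  69  69  67  68  66  77  95  97 115 159 161 159]
83 (269, 159, 6, 17)
handle ((0.4217742681503296, -0.30791494250297546), (0.005288733169436455, 0.016944508999586105), 87.06085968017578)
[[ 0.4132 -0.3101]
 [ 0.4301 -0.311 ]
 [ 0.4304 -0.3057]
 [ 0.4134 -0.3048]]
board corners [[ 0.5231 -0.2724  0.02  ]
 [ 0.5216 -0.3781  0.02  ]
 [ 0.3998 -0.3786  0.02  ]
 [ 0.4006 -0.2701  0.02  ]] [ 0.4613 -0.3248  0.02  ]
[269.5 160. ] [272. 174.] [345.875 184.375] [344.6923 219.3846]
tri [ 0.472  -0.2942  0.2547] [ 0.4136 -0.3087  0.0367]
tri scene rear [ 0.4132 -0.3098  0.0315]
```

Run:
```python
from h import *
np.set_printoptions(precision=4,suppress=True)
s=load('w3.png'); t=load('top0.png')
g=cv2.cvtColor(s['img'],cv2.COLOR_RGB2GRAY).astype(float)
R_=[];L=[]
for v in range(75,155,5):
    row=g[v-2:v+3].mean(0); d=np.diff(row[260:300]); R_.append((260.5+d.argmax(),v)); L.append((260.5+d.argmin(),v))
for n,e in(('right',R_),('left',L)):
    w=onz(s,e,.038)[:,:2]; k=np.polyfit(w[:,0],w[:,1],1); print(n,k,np.polyval(k,.42),np.polyval(k,.50),w[:,1].round(4)[::4])
print('front/rear',onz(s,[(281,67.3),(279,177.3)],.038),onz(s,[(281,67.3),(279,177.3)],.030))
hook=onz(s,[(281,35)],.02); print(hook)
```

```text
right [-0.0746 -0.2915] -0.32283166111420714 -0.32880171313339873 [-0.3295 -0.3287 -0.3269 -0.3251]
left [-0.0819 -0.2662] -0.30055217313291044 -0.30710494024852775 [-0.3079 -0.3058 -0.3057 -0.3035]
front/rear [[ 0.5193 -0.3224  0.038 ]
 [ 0.4105 -0.3153  0.038 ]] [[ 0.5202 -0.3226  0.03  ]
 [ 0.409  -0.3153  0.03  ]]
[[ 0.5514 -0.3241  0.02  ]]
```

Request:
{"op": "send_rows", "data": {
  "series": [
    {"slide":[0.13,0.005,0.4],"roll":0.009,"gripper":60},
    {"slide":[0.13,0.005,0.85],"roll":0.009,"gripper":60},
    {"slide":[0.13,0.005,0.85],"roll":0.009,"gripper":60},
    {"slide":[0.13,0.005,0.85],"roll":0.009,"gripper":60},
    {"slide":[0.13,0.005,0.85],"roll":0.009,"gripper":60}
  ]
}}

```text
clock: 4.3
tool_pos: [0.4345, -0.3136, 0.0847]
ee_rot: [-3.133, 0.119, 0.009]
force: [-0.3, -0.4, 0.2]
opening: 0.0604
grasp_force: 0.0
```

Request:
{"op": "send_rows", "data": {
  "series": [
    {"slide":[0,0,0.1],"roll":0,"gripper":60},
    {"slide":[0,0,0.2],"roll":0,"gripper":60},
    {"slide":[0,0,0.3],"roll":0,"gripper":60},
    {"slide":[0,0,0.33],"roll":0,"gripper":60},
    {"slide":[0,0,0.33],"roll":0,"gripper":60}
  ]
}}

```text
clock: 4.8
tool_pos: [0.4366, -0.317, 0.0234]
ee_rot: [3.139, -0.122, 0.0]
force: [-0.3, 0.3, 0.4]
opening: 0.06
grasp_force: 0.0
```

```bash
cat > st.py <<'E'
from h import *
np.set_printoptions(precision=4,suppress=True)
q=robot.sense(); M=rm(q['ee_rot']); print(q['clock'],q['tool_pos'],'yaw',np.degrees(np.arctan2(M[1,0],M[0,0])),'F',q['force'],'T',q['ft_torque'],q['opening'],q['grasp_force'],q['joints'][5])
E
python3 st.py; python3 -c "
from h import *
cam('wrist','w4.png')"
```

```text
4.8 [ 0.4366 -0.317   0.0234] yaw -4.460730802900382 F [-0.3227  0.2912  0.4231] T [ 0.0517  0.1434 -0.0399] 0.060019830614721034 0.0 0.8004320966715244
```

View pics/w4.png

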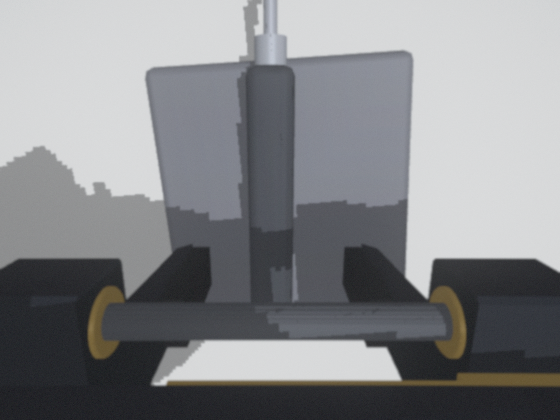

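The handle sits between the open fingers, columns 248–295. Closing lightly, then lifting the rear end so the pick swivels about its front edge.

Request:
{"op": "send_rows", "data": {
  "series": [
    {"slide":[0,0,0],"roll":0,"gripper":10},
    {"slide":[0,0,0],"roll":0,"gripper":10},
    {"slide":[0,0,0],"roll":0,"gripper":10},
    {"slide":[0,0,0],"roll":0,"gripper":10},
    {"slide":[0,0,0],"roll":0,"gripper":10}
  ],
  "force": 3.5
}}

```text
clock: 5.35
tool_pos: [0.4362, -0.3171, 0.0229]
ee_rot: [3.139, -0.124, 0.0]
force: [-0.1, 1.8, 1.4]
opening: 0.0223
grasp_force: 0.6
```

Request:
{"op": "send_rows", "data": {
  "series": [
    {"slide":[0,0,0],"roll":0,"gripper":10},
    {"slide":[0,0,0],"roll":0,"gripper":10},
    {"slide":[0.002,0,-0.015],"roll":0,"gripper":10},
    {"slide":[0.0055,0,-0.036],"roll":0,"gripper":10},
    {"slide":[0.009,0,-0.054],"roll":0,"gripper":10}
  ],
  "force": 3.5
}}

```text
clock: 5.85
tool_pos: [0.4379, -0.3171, 0.0336]
ee_rot: [-3.139, 0.124, 0.001]
force: [-0.4, 1.1, -2.2]
opening: 0.0182
grasp_force: 3.5
```

```bash
python3 st.py; python3 -c "
from h import *
cam('scene','s5.png');s=cam('wrist','w5.png')"
```

```text
5.85 [ 0.4379 -0.3171  0.0336] yaw -4.522475704135775 F [-0.3916  1.1161 -2.1609] T [ 0.0966  0.13   -0.009 ] 0.01815622724086907 3.498605489730835 0.8034529072875065
```

Request:
{"op": "send_rows", "data": {
  "series": [
    {"slide":[0.006,0,-0.018],"roll":0,"gripper":10},
    {"slide":[0.012,0,-0.036],"roll":0,"gripper":10},
    {"slide":[0.02,0,-0.058],"roll":0,"gripper":10},
    {"slide":[0.03,0,-0.082],"roll":0,"gripper":10},
    {"slide":[0.03,0,-0.082],"roll":0,"gripper":10}
  ],
  "force": 3.5
}}

```text
clock: 6.45
tool_pos: [0.4447, -0.3182, 0.0509]
ee_rot: [3.138, -0.124, 0.002]
force: [-0.3, 0.0, -2.0]
opening: 0.0177
grasp_force: 3.5
```

```bash
python3 st.py; python3 -c "
from h import *
a=cam('scene','s6.png')['img'];w=cam('wrist','w6.png')['img'];b=load('s5.png')['img']
f=lambda i:cv2.resize(i[215:295,140:247],(400,300),interpolation=cv2.INTER_CUBIC)
cv2.imwrite('pics/c6.png',np.vstack([np.hstack([f(b),f(a)]),np.hstack([cv2.resize(w,(400,300)),cv2.resize(load('w5.png')['img'],(400,300))])])[...,::-1])"
```

```text
6.45 [ 0.4447 -0.3182  0.0509] yaw -4.510043428285461 F [-0.2722  0.002  -2.0331] T [0.0781 0.1335 0.0453] 0.017749153239159224 3.4991884231567383 0.811279147260918
```

View pics/c6.png

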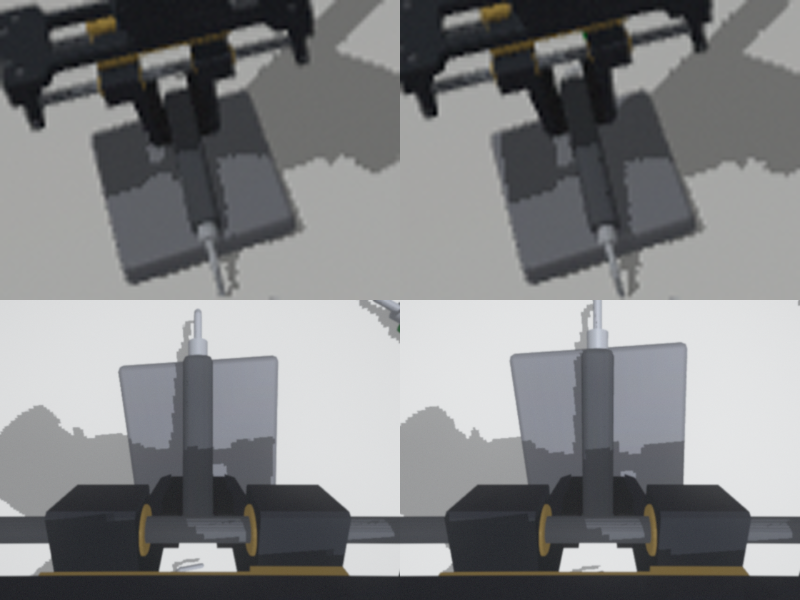

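The scene crops show the handle's rear raised with its front still on the board edge. Tightening the grip, lifting and measuring the tilt.

Request:
{"op": "send_rows", "data": {
  "series": [
    {"slide":[0,0,0],"roll":0,"gripper":5},
    {"slide":[0,0,0],"roll":0,"gripper":5},
    {"slide":[0,0,0],"roll":0,"gripper":5},
    {"slide":[0,0,-0.2],"roll":0,"gripper":5},
    {"slide":[0,0,-0.4],"roll":0,"gripper":5}
  ],
  "force": 60
}}

```text
clock: 7.05
tool_pos: [0.4425, -0.3163, 0.1289]
ee_rot: [-3.135, 0.124, 0.006]
force: [0.4, 0.0, -3.2]
opening: 0.0173
grasp_force: 60.0
```

Request:
{"op": "send_rows", "data": {
  "series": [
    {"slide":[0,0,-0.2],"roll":0,"gripper":5},
    {"slide":[0,0,-0.4],"roll":0,"gripper":5},
    {"slide":[0,0,-0.5],"roll":0,"gripper":5},
    {"slide":[0,0,-0.5],"roll":0,"gripper":5},
    {"slide":[0,0,-0.5],"roll":0,"gripper":5}
  ],
  "force": 60
}}

```text
clock: 7.55
tool_pos: [0.4435, -0.3172, 0.2289]
ee_rot: [-3.138, 0.124, 0.002]
force: [-1.1, -0.1, -4.0]
opening: 0.0177
grasp_force: 60.0
```

```bash
python3 st.py
cat > tip.py <<'E'
from h import *
import sys
np.set_printoptions(precision=4,suppress=True)
s=cam('wrist',sys.argv[1]); q=robot.sense(); M=rm(q['ee_rot']); tp=np.array(q['tool_pos'])
# express camera ray in tool frame
g=cv2.cvtColor(s['img'],cv2.COLOR_RGB2GRAY).astype(float)
col=g[:,268:282].mean(1); print('col profile',col[0:140:4].round())
cv2.imwrite('pics/t.png',s['img'][...,::-1])
# predicted pixels of front top edge, tip for tilts
for a in (10,14,18,22):
    c,sn=np.cos(np.radians(a)),np.sin(np.radians(a))
    out=[]
    for P in ((55,18),(91.4,-13.8)):
        d=np.array([P[0]+29,P[1]-9])/1e3
        v=np.array([d[0]*c+d[1]*sn,0,-(-d[0]*sn+d[1]*c)-.006])  # tool frame z down
        out.append(proj(s,tp+M@v)[0])
    print(a,np.array(out).round(1).tolist())
E
python3 tip.py w7.png
```

```text
7.55 [ 0.4435 -0.3172  0.2289] yaw -4.52193534277829 F [-1.0504 -0.123  -3.9736] T [ 0.024   0.2363 -0.0238] 0.017735698689886843 59.99898433685303 0.8111450858666751
col profile [196. 196. 195. 183. 153. 159. 159. 158. 158. 157. 157. 154. 155. 166.
 159. 159. 158. 158. 158. 131.  83.  88.  86.  86.  86.  85.  85.  84.
  84.  83.  83.  83.  83.  83.  83.]
10 [[274.4, 67.5], [274.7, 8.3]]
14 [[274.5, 70.8], [274.7, 20.3]]
18 [[274.6, 74.9], [274.8, 32.2]]
22 [[274.6, 79.6], [274.8, 44.0]]
```

View pics/t.png

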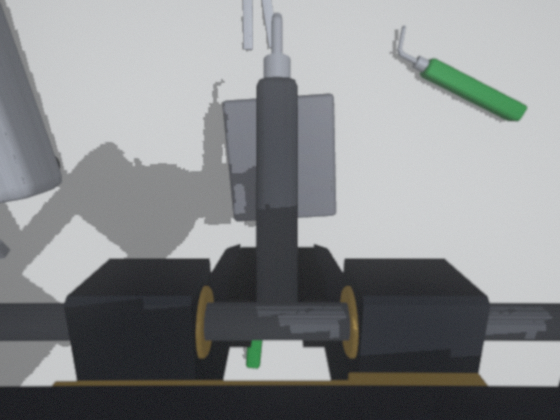

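The handle's front edge is at row 78, so the tilt is about 20.5°, and the shank end is at (277,13). Now turning and hovering beside the ring so that both can be seen at working yaw.

Request:
{"op": "send_rows", "data": {
  "series": [
    {"slide":[0.259,-0.627,0],"roll":-0.2333,"gripper":5},
    {"slide":[0.259,-0.627,0],"roll":-0.2333,"gripper":5},
    {"slide":[0.259,-0.627,0],"roll":-0.2333,"gripper":5},
    {"slide":[0.259,-0.627,0],"roll":-0.2333,"gripper":5},
    {"slide":[0.259,-0.627,0],"roll":-0.2333,"gripper":5}
  ]
}}

```text
clock: 8.1
tool_pos: [0.5048, -0.1946, 0.227]
ee_rot: [-2.967, -1.021, 0.005]
force: [-0.6, -1.5, -2.7]
opening: 0.0177
grasp_force: 60.0
```

Request:
{"op": "send_rows", "data": {
  "series": [
    {"slide":[0.612,-0.292,0],"roll":-0.2333,"gripper":5},
    {"slide":[0.612,-0.292,0],"roll":-0.2333,"gripper":5},
    {"slide":[0.612,-0.292,0],"roll":-0.2333,"gripper":5},
    {"slide":[0.612,-0.292,0],"roll":-0.2333,"gripper":5},
    {"slide":[0.612,-0.292,0],"roll":-0.2333,"gripper":5}
  ]
}}

```text
clock: 8.6
tool_pos: [0.5661, -0.074, 0.2268]
ee_rot: [-2.404, -2.016, 0.004]
force: [-0.4, -0.0, -2.4]
opening: 0.0176
grasp_force: 60.0
```

Request:
{"op": "send_rows", "data": {
  "series": [
    {"slide":[0,0,0],"roll":-0.2139,"gripper":5},
    {"slide":[0,0,0],"roll":-0.2139,"gripper":5},
    {"slide":[0,0,0],"roll":-0.2139,"gripper":5},
    {"slide":[0,0,0],"roll":-0.2139,"gripper":5},
    {"slide":[0,0,0],"roll":-0.2139,"gripper":5}
  ]
}}

```text
clock: 9.1
tool_pos: [0.5658, -0.0756, 0.2269]
ee_rot: [-1.609, -2.693, 0.002]
force: [0.1, 0.5, -3.8]
opening: 0.0175
grasp_force: 60.0
```

```bash
python3 st.py; python3 tip.py w8.png
```

```text
9.1 [ 0.5658 -0.0756  0.2269] yaw 118.26236950343086 F [ 0.15    0.5289 -3.8132] T [-0.1449  0.0912  0.0253] 0.0175227652739432 59.998682141304016 -0.8338002980058907
col profile [141. 128. 129. 126. 120. 120. 120. 120. 121. 121. 121. 121. 120. 121.
 122. 122. 122. 122. 122. 106.  67.  68.  68.  67.  67.  68.  67.  67.
  67.  67.  67.  67.  67.  67.  67.]
10 [[276.8, 64.9], [276.7, 5.6]]
14 [[276.8, 68.4], [276.7, 17.8]]
18 [[276.8, 72.6], [276.7, 29.9]]
22 [[276.8, 77.4], [276.7, 41.8]]
```

View pics/t.png

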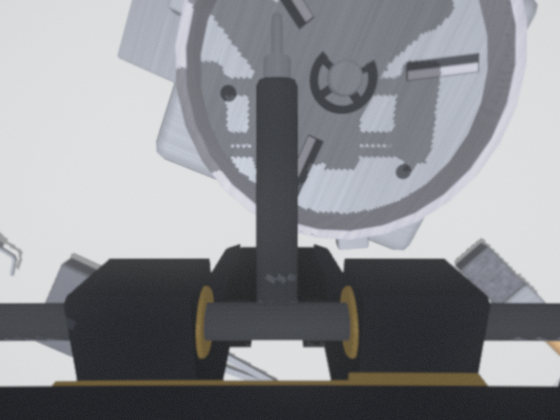

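The picture shows the ring at (343,80), mouth up and back towards the handle, with the shank end at (277,14) and a blade at (310,155). Measuring the ring relative to the tool in this same view.

```bash
cat > m4.py <<'E'
from h import *
from scipy.optimize import least_squares
np.set_printoptions(precision=4,suppress=True)
s=load('w8.png'); q=robot.sense(); M=rm(q['ee_rot']); tp=np.array(q['tool_pos'])
g=cv2.cvtColor(s['img'],cv2.COLOR_RGB2GRAY); x0,y0,x1,y1=303,42,385,120
n,l,st,_=cv2.connectedComponentsWithStats((g[y0:y1,x0:x1]<75).astype(np.uint8)); i=1+st[1:,4].argmax()
p=np.argwhere(l==i)[:,::-1]+[x0,y0]; w=onz(s,p,.104)
T=(w-tp)@M; T=T[:,:2]   # tool frame
h=cv2.convexHull(T.astype(np.float32))[:,0]; c=np.array(cv2.minEnclosingCircle(T.astype(np.float32))[0]); print(len(p),c,cv2.minEnclosingCircle(T.astype(np.float32))[1])
for _ in range(3):
    hh=h[abs(np.hypot(*(h-c).T)-.0245)<.002]; f=least_squares(lambda k:np.hypot(*(hh-k[:2]).T)-k[2],[*c,.0245]); c=f.x[:2]
print('ring centre in tool',f.x, 'world',tp+M@np.array([*c,0]))
rad=np.hypot(*(T-c).T); an=np.degrees(np.arctan2(*(T-c).T[::-1]))%360
print('outer',np.histogram(an[rad>.0195],36,(0,360))[0]); print('inner',np.histogram(an[rad<.0165],36,(0,360))[0])
# shank end and lateral: columns of shank/handle edges per row
G=g.astype(float)
for v in (30,45,62,70,90,120,160,200): 
    d=np.diff(G[v-2:v+3].mean(0)[245:310]); print(v,245.5+d[:32].argmin() if v>75 else G[v,262:294:2], 245.5+32+d[32:].argmax())
for a in (18,20,22):
    cc,sn=np.cos(np.radians(a)),np.sin(np.radians(a)); o=[]
    for P in((55,18),(62,16),(86,11.5),(88,9)):
        d=np.array([P[0]+29,P[1]-9])/1e3; v=np.array([d[0]*cc+d[1]*sn,0,-(-d[0]*sn+d[1]*cc)-.006]); o.append(proj(s,tp+M@v)[0].round(1).tolist())
    print(a,o)
E
python3 m4.py
```

```text
1017 [0.0896 0.048 ] 0.02383718267083168
ring centre in tool [0.0893 0.048  0.0233] world [0.5656 0.0259 0.2271]
outer [ 0  0  0  0  0  0 30 32 27 32 29 28 28 25 25 26 28 27 29 26 27 30 30 30
 32 32 31 35 30 32 32 27  0  0  0  0]
inner [ 0  0  0  0  0  0  5  0  0  0  0  0  0 10 15  5  0  0  0  0  0  0  3 19
 10  0  0  0  0  0  8 11  0  0  0  0]
30 [128. 127. 130. 128. 124. 114. 118. 122. 122. 117. 118. 127. 128. 128.
 127. 125.] 282.5
45 [128. 125. 127. 129. 126. 117. 119. 121. 119. 117. 117. 127. 126. 126.
 129. 126.] 282.5
62 [123. 115. 116. 121. 122. 120. 121. 124. 124. 120. 119. 120. 119. 113.
 118. 125.] 290.5
70 [124. 115. 118. 121. 121. 122. 122. 124. 123. 120. 120. 119. 117. 113.
 116. 128.] 290.5
90 255.5 297.5
120 255.5 297.5
160 255.5 297.5
200 255.5 297.5
18 [[276.8, 72.6], [276.8, 58.5], [276.7, 10.2], [276.7, 9.3]]
20 [[276.8, 74.9], [276.8, 61.5], [276.7, 15.5], [276.7, 14.8]]
22 [[276.8, 77.4], [276.8, 64.7], [276.7, 20.9], [276.7, 20.4]]
```

Request:
{"op": "send_rows", "data": {
  "series": [
    {"slide":[-0.24,0.23,0],"roll":0,"gripper":5},
    {"slide":[-0.24,0.23,0],"roll":0,"gripper":5},
    {"slide":[-0.24,0.23,0.1],"roll":0,"gripper":5},
    {"slide":[-0.24,0.23,0.2],"roll":0,"gripper":5},
    {"slide":[-0.24,0.23,0.3],"roll":0,"gripper":5}
  ]
}}

```text
clock: 9.65
tool_pos: [0.6291, -0.0965, 0.1665]
ee_rot: [-1.619, -2.688, 0.001]
force: [0.1, -0.0, -3.6]
opening: 0.0172
grasp_force: 60.0
```

Request:
{"op": "send_rows", "data": {
  "series": [
    {"slide":[0,0,0],"roll":0,"gripper":5},
    {"slide":[0,0,0.01],"roll":0,"gripper":5},
    {"slide":[0,0,0.02],"roll":0,"gripper":5},
    {"slide":[0,0,0.02],"roll":0,"gripper":5}
  ]
}}

```text
clock: 10.05
tool_pos: [0.6307, -0.0969, 0.1666]
ee_rot: [1.619, 2.691, 0.0]
force: [-0.7, 0.4, -3.6]
opening: 0.0179
grasp_force: 60.0
```

```bash
python3 st.py; python3 -c "
from h import *
cam('scene','s9.png')"
```

```text
10.05 [ 0.6307 -0.0969  0.1666] yaw 117.95303511315872 F [-0.6972  0.386  -3.5869] T [-0.0824  0.0424  0.009 ] 0.01785154243132131 59.99895215034485 -0.8260057838249645
```

Request:
{"op": "send_rows", "data": {
  "series": [
    {"slide":[0,0,0.01],"roll":0,"gripper":5},
    {"slide":[0,0,0.01],"roll":0,"gripper":5}
  ]
}}

```text
clock: 10.3
tool_pos: [0.6303, -0.0968, 0.1641]
ee_rot: [1.619, 2.692, 0.0]
force: [0.4, -0.1, -2.6]
opening: 0.0174
grasp_force: 60.0
```

```bash
python3 st.py
```

```text
10.3 [ 0.6303 -0.0968  0.1641] yaw 117.96858700376468 F [ 0.3864 -0.0574 -2.5823] T [-0.105  -0.0111 -0.0054] 0.01738098011006121 59.9989914894104 -0.8262184617858165
```

Request:
{"op": "send_rows", "data": {
  "series": [
    {"slide":[0,0,0.008],"roll":0,"gripper":5},
    {"slide":[0,0,0.015],"roll":0,"gripper":5},
    {"slide":[0,0,0.015],"roll":0,"gripper":5}
  ]
}}

```text
clock: 10.6
tool_pos: [0.6301, -0.0967, 0.1606]
ee_rot: [-1.618, -2.692, 0.0]
force: [-0.2, 0.4, -3.1]
opening: 0.0177
grasp_force: 60.0
```

Request:
{"op": "send_rows", "data": {
  "series": [
    {"slide":[0,0,0],"roll":0,"gripper":5}
  ]
}}

```text
clock: 10.7
tool_pos: [0.6302, -0.0968, 0.1608]
ee_rot: [-1.619, -2.692, 0.0]
force: [-0.0, -0.4, -2.6]
opening: 0.0171
grasp_force: 60.0
```

Request:
{"op": "send_rows", "data": {
  "series": [
    {"slide":[0,0,0.005],"roll":0,"gripper":5},
    {"slide":[0,0,0.005],"roll":0,"gripper":5}
  ]
}}

```text
clock: 10.9
tool_pos: [0.6302, -0.0967, 0.1598]
ee_rot: [-1.619, -2.692, 0.0]
force: [0.6, 0.5, -3.6]
opening: 0.0173
grasp_force: 60.0
```

Request:
{"op": "send_rows", "data": {
  "series": [
    {"slide":[0,0,0.005],"roll":0,"gripper":5},
    {"slide":[0,0,0.005],"roll":0,"gripper":5}
  ]
}}

```text
clock: 11.1
tool_pos: [0.6302, -0.0967, 0.1588]
ee_rot: [-1.619, -2.692, 0.0]
force: [-0.2, -0.1, -2.3]
opening: 0.0174
grasp_force: 60.0
```

Request:
{"op": "send_rows", "data": {
  "series": [
    {"slide":[0,0,0.005],"roll":0,"gripper":5},
    {"slide":[0,0,0.005],"roll":0,"gripper":5}
  ]
}}

```text
clock: 11.3
tool_pos: [0.6302, -0.0968, 0.1578]
ee_rot: [-1.619, -2.692, 0.0]
force: [0.0, 0.5, -2.8]
opening: 0.0174
grasp_force: 60.0
```

Request:
{"op": "send_rows", "data": {
  "series": [
    {"slide":[0,0,0.004],"roll":0,"gripper":5},
    {"slide":[0,0,0.004],"roll":0,"gripper":5}
  ]
}}

```text
clock: 11.5
tool_pos: [0.6302, -0.0967, 0.157]
ee_rot: [-1.619, -2.692, 0.0]
force: [-0.1, 0.6, -2.7]
opening: 0.0172
grasp_force: 60.0
```

Request:
{"op": "send_rows", "data": {
  "series": [
    {"slide":[0,0,0.005],"roll":0,"gripper":5},
    {"slide":[0,0,0.005],"roll":0,"gripper":5}
  ]
}}

```text
clock: 11.7
tool_pos: [0.6302, -0.0968, 0.1559]
ee_rot: [-1.619, -2.692, 0.0]
force: [-0.2, 0.2, -2.8]
opening: 0.0175
grasp_force: 60.0
```

Request:
{"op": "send_rows", "data": {
  "series": [
    {"slide":[0,0,0.004],"roll":0,"gripper":5},
    {"slide":[0,0,0.004],"roll":0,"gripper":5}
  ]
}}

```text
clock: 11.9
tool_pos: [0.6302, -0.0968, 0.1552]
ee_rot: [-1.619, -2.692, 0.0]
force: [0.6, 0.3, -2.2]
opening: 0.0173
grasp_force: 60.0
```

```bash
python3 st.py; python3 -c "
from h import *
s=cam('scene','s10.png'); w=cam('wrist','w10.png')
f=lambda i:cv2.resize(i[185:260,290:390],(400,300),interpolation=cv2.INTER_CUBIC)
cv2.imwrite('pics/c10.png',np.vstack([np.hstack([f(s['img']),cv2.resize(w['img'][0:210,140:420],(400,300))])])[...,::-1])"
```

```text
11.9 [ 0.6302 -0.0968  0.1552] yaw 117.96417199255032 F [ 0.5706  0.2742 -2.2457] T [-0.1334 -0.0317 -0.0342] 0.01728553984812819 59.99899506568909 -0.826254492299614
```

Request:
{"op": "send_rows", "data": {
  "series": [
    {"slide":[0,0,0.005],"roll":0,"gripper":5},
    {"slide":[0,0,0.005],"roll":0,"gripper":5}
  ]
}}

```text
clock: 12.2
tool_pos: [0.6302, -0.0967, 0.1542]
ee_rot: [-1.619, -2.692, 0.0]
force: [0.2, 0.3, -2.9]
opening: 0.0177
grasp_force: 60.0
```

```bash
python3 st.py
python3 - <<'E'
from h import *
np.set_printoptions(linewidth=250,precision=4,suppress=True)
a=load('scene0.png'); b=load('s10.png'); q=robot.sense(); M=rm(q['ee_rot']); tp=np.array(q['tool_pos'])
for nm,off in(('tip',.0575),('tip+',.0545)): print(nm,proj(b,tp+M@[.1048,0,off]))
g=lambda s:cv2.cvtColor(s['img'],cv2.COLOR_RGB2GRAY).astype(int)
u,v=proj(b,tp+M@[.1048,0,.0575])[0].round().astype(int)
print(u,v); print(g(b)[v-22:v+8,u-14:u+18]); print((g(b)-g(a))[v-22:v+8,u-14:u+18])
E
```

```text
12.2 [ 0.6302 -0.0967  0.1542] yaw 117.96686894080403 F [ 0.2491  0.2803 -2.9201] T [-0.1165 -0.0094 -0.0098] 0.017676297706912432 59.999027252197266 -0.8262602590298582
tip [[330.1266 231.5255]]
tip+ [[330.2065 230.6111]]
330 232
[[ 24  25  32  45  56  69  75  75  75  76  69  33  27  40  31  25  27  28  28  27  26  37  36  38  37  37  39  37  37  37  38  34]
 [ 24  23  21  25  30  45  58  68  75  74  62  40  68  68  66  75 106  81  43  29  34  38  40  37  38  37  38  37  37  36  40  51]
 [ 22  23  23  22  23  24  30  44  58  57  45  61  74  67  77 103 127 115  87  35  37  37  38  36  38  37  37  35  37  37  38  46]
 [ 34  27  26  21  22  23  22  26  28  35  44  75  60  54  62  91 116 109  68  37  37  37  37  39  36  36  37  38  36  38  37  38]
 [ 36  35  35  29  24  24  24  23  21  30  61  72  50  47  49  61  76  70  35  39  37  38  37  37  36  37  38  38  37  36  35  36]
 [ 38  36  38  38  32  28  25  22  22  34  67  66  48  48  47  44  40  37  36  37  37  38  35  37  38  38  37  37  37  39  38  41]
 [ 35  37  37  37  37  35  34  28  25  36  73  71  59  52  45  40  38  37  38  37  
[... 7252 characters left out ...]
9 -100  -97  -77  -45  -37  -37  -36  -37  -37]
 [ -70  -49  -45  -36  -36  -37  -36  -37  -36  -37  -40  -48  -72  -94  -92  -95  -95  -91  -92  -97 -100  -97 -101  -96  -75  -47  -35  -35  -36  -36  -38  -37]
 [ -50  -37  -37  -37  -37  -37  -36  -37  -37  -38  -38  -39  -60  -96  -95  -94  -94  -92  -95  -97  -98  -99  -97  -87  -54  -38  -37  -36  -35  -36  -38  -36]
 [ -40  -38  -37  -38  -37  -37  -37  -35  -35  -38  -36  -39  -56  -94  -95  -95  -97  -99  -95  -96  -96  -99  -89  -59  -40  -37  -36  -36  -37  -37  -36  -37]
 [ -37  -37  -37  -37  -37  -38  -37  -37  -37  -37  -36  -40  -65  -94  -98  -96  -98  -96  -95  -95  -96  -86  -58  -41  -36  -36  -38  -37  -37  -37  -36  -36]]
```

Request:
{"op": "send_rows", "data": {
  "series": [
    {"slide":[0,0,0.004],"roll":0,"gripper":5},
    {"slide":[0,0,0.004],"roll":0,"gripper":5}
  ]
}}

```text
clock: 12.4
tool_pos: [0.6302, -0.0968, 0.1534]
ee_rot: [-1.619, -2.692, 0.0]
force: [-0.1, -0.2, -2.4]
opening: 0.0174
grasp_force: 60.0
```

Request:
{"op": "send_rows", "data": {
  "series": [
    {"slide":[0,0,0.004],"roll":0,"gripper":5},
    {"slide":[0,0,0.004],"roll":0,"gripper":5}
  ]
}}

```text
clock: 12.6
tool_pos: [0.6302, -0.0967, 0.1526]
ee_rot: [-1.619, -2.692, 0.0]
force: [0.4, -1.2, -2.6]
opening: 0.0177
grasp_force: 60.0
```

```bash
python3 st.py
```

```text
12.6 [ 0.6302 -0.0967  0.1526] yaw 117.96747759517024 F [ 0.3923 -1.2118 -2.6356] T [-0.1062 -0.0181  0.0466] 0.017711611793718118 59.99891817569733 -0.8262880861192508
```

Request:
{"op": "send_rows", "data": {
  "series": [
    {"slide":[0,0,0.004],"roll":0,"gripper":5},
    {"slide":[0,0,0.004],"roll":0,"gripper":5}
  ]
}}

```text
clock: 12.8
tool_pos: [0.6302, -0.0967, 0.1518]
ee_rot: [-1.619, -2.692, 0.0]
force: [-0.2, -0.2, -2.1]
opening: 0.0175
grasp_force: 60.0
```

Request:
{"op": "send_rows", "data": {
  "series": [
    {"slide":[0,0,0.004],"roll":0,"gripper":5},
    {"slide":[0,0,0.004],"roll":0,"gripper":5}
  ]
}}

```text
clock: 13.0
tool_pos: [0.6302, -0.0968, 0.151]
ee_rot: [-1.619, -2.692, 0.0]
force: [-0.2, -0.4, -3.2]
opening: 0.0173
grasp_force: 60.0
```

Run:
```python
from h import *
np.set_printoptions(linewidth=250,precision=1,suppress=True)
s=cam('wrist','w11.png'); q=robot.sense(); print(q['tool_pos'],q['force'],q['ft_torque'])
for n in('w7.png','w8.png','w10.png','w11.png'):
    g=cv2.cvtColor(load(n)['img'],cv2.COLOR_RGB2GRAY).astype(float); c=g[:,272:283].mean(1)
    d=np.abs(np.diff(c)); print(n,'front edge',70+d[70:86].argmax()+.5, d[70:86].round(), 'shank', c[4:26].round(), 'collar',g[60,255:300:3])
```

```text
[ 0.6 -0.1  0.2] [-0.3  0.4 -3.1] [-0.1  0.  -0. ]
w7.png front edge 76.5 [ 0.  1.  0.  1.  8. 21. 30. 18.  3.  2.  1.  2.  1.  1.  0.  1.] shank [201. 201. 200. 200. 200. 201. 200. 196. 185. 169. 156. 148. 147. 149. 152. 155. 156. 155. 155. 155. 156. 155.] collar [206. 205. 202. 133. 137. 152. 157. 165. 166. 162. 158. 149. 189. 205. 204.]
w8.png front edge 76.5 [ 0.  0.  0.  1.  4. 12. 21. 15.  4.  0.  2.  0.  0.  1.  1.  0.] shank [126. 127. 128. 128. 129. 128. 128. 127. 125. 122. 119. 117. 117. 118. 118. 119. 118. 119. 119. 119. 118. 119.] collar [131. 126. 127. 116. 119. 122. 120. 125. 123. 120. 117. 113. 123. 128. 127.]
w10.png front edge 76.5 [ 0.  0.  1.  0.  4. 13. 21. 15.  5.  1.  0.  1.  0.  0.  0.  0.] shank [ 67.  68.  68.  68.  68.  68.  69.  74.  82.  93. 104. 111. 117. 118. 120. 120. 120. 121. 120. 121. 120. 120.] collar [126. 131. 134. 119. 122. 121. 124. 125. 125. 122. 122. 117. 127. 134. 129.]
w11.png front edge 76.5 [ 1.  1.  0.  1.  4. 14. 21. 16.  3.  1.  1.  1.  0.  0.  0.  1.] shank [ 68.  68.  68.  68.  69.  68.  67.  71.  89. 107. 117. 119. 119. 119. 120. 122. 121. 122. 121. 122. 121. 121.] collar [130. 134. 136. 118. 120. 123. 126. 127. 127. 125. 120. 118. 127. 132. 132.]
```

Request:
{"op": "send_rows", "data": {
  "series": [
    {"slide":[0,0,0.004],"roll":0,"gripper":5},
    {"slide":[0,0,0.004],"roll":0,"gripper":5}
  ]
}}

```text
clock: 13.25
tool_pos: [0.6304, -0.0969, 0.1504]
ee_rot: [1.619, 2.692, 0.0]
force: [-0.3, -0.0, -0.8]
opening: 0.0173
grasp_force: 60.0
```

Request:
{"op": "send_rows", "data": {
  "series": [
    {"slide":[0,0,0.003],"roll":0,"gripper":5},
    {"slide":[0,0,0.003],"roll":0,"gripper":5}
  ]
}}

```text
clock: 13.45
tool_pos: [0.6305, -0.097, 0.15]
ee_rot: [1.619, 2.692, 0.0]
force: [-0.0, -1.3, -1.7]
opening: 0.017
grasp_force: 60.0
```

Contact with the disc at TCP z ≈ 0.1505, which puts the tilt near 17° and the tip 106.9 mm ahead and 50.5 mm below. Lifting over into the gap.

Request:
{"op": "send_rows", "data": {
  "series": [
    {"slide":[0,0,-0.08],"roll":0,"gripper":5},
    {"slide":[0,0,-0.08],"roll":0,"gripper":5},
    {"slide":[0.084,-0.005,-0.08],"roll":0,"gripper":5},
    {"slide":[0.084,-0.005,-0.08],"roll":0,"gripper":5},
    {"slide":[0.084,-0.005,-0.08],"roll":0,"gripper":5}
  ]
}}

```text
clock: 13.95
tool_pos: [0.621, -0.0816, 0.1655]
ee_rot: [-1.617, -2.693, 0.0]
force: [-0.3, 0.3, -2.6]
opening: 0.0171
grasp_force: 60.0
```

Request:
{"op": "send_rows", "data": {
  "series": [
    {"slide":[0,0,0.01],"roll":0,"gripper":5},
    {"slide":[0,0,0.02],"roll":0,"gripper":5},
    {"slide":[0,0,0.02],"roll":0,"gripper":5}
  ]
}}

```text
clock: 14.25
tool_pos: [0.6212, -0.0825, 0.161]
ee_rot: [-1.619, -2.691, 0.0]
force: [1.0, 0.6, -2.3]
opening: 0.0175
grasp_force: 60.0
```

```bash
python3 st.py
```

```text
14.25 [ 0.6212 -0.0825  0.161 ] yaw 117.95345497203485 F [ 0.9963  0.6231 -2.3479] T [-0.102   0.0204 -0.0609] 0.017533857260377407 59.99889671802521 -0.8089941031047169
```

Request:
{"op": "send_rows", "data": {
  "series": [
    {"slide":[0,0,0.006],"roll":0,"gripper":5},
    {"slide":[0,0,0.012],"roll":0,"gripper":5},
    {"slide":[0,0,0.012],"roll":0,"gripper":5}
  ]
}}

```text
clock: 14.55
tool_pos: [0.6214, -0.0824, 0.159]
ee_rot: [-1.619, -2.692, 0.0]
force: [0.5, 0.2, -2.8]
opening: 0.0176
grasp_force: 60.0
```

Request:
{"op": "send_rows", "data": {
  "series": [
    {"slide":[0,0,0.005],"roll":0,"gripper":5},
    {"slide":[0,0,0.01],"roll":0,"gripper":5},
    {"slide":[0,0,0.01],"roll":0,"gripper":5}
  ]
}}

```text
clock: 14.85
tool_pos: [0.6214, -0.0824, 0.1571]
ee_rot: [-1.619, -2.692, 0.0]
force: [-0.1, 0.3, -3.5]
opening: 0.0175
grasp_force: 60.0
```

```bash
python3 st.py
```

```text
14.85 [ 0.6214 -0.0824  0.1571] yaw 117.9653791017484 F [-0.1162  0.2617 -3.4602] T [-0.0787 -0.0012 -0.0267] 0.017537822113433296 59.99908626079559 -0.8089608089465465
```

Request:
{"op": "send_rows", "data": {
  "series": [
    {"slide":[0,0,0.005],"roll":0,"gripper":5},
    {"slide":[0,0,0.008],"roll":0,"gripper":5},
    {"slide":[0,0,0.008],"roll":0,"gripper":5}
  ]
}}

```text
clock: 15.15
tool_pos: [0.6214, -0.0824, 0.1556]
ee_rot: [-1.619, -2.692, 0.0]
force: [0.5, 0.4, -3.0]
opening: 0.0172
grasp_force: 60.0
```

Request:
{"op": "send_rows", "data": {
  "series": [
    {"slide":[0,0,0.004],"roll":0,"gripper":5},
    {"slide":[0,0,0.008],"roll":0,"gripper":5},
    {"slide":[0,0,0.008],"roll":0,"gripper":5}
  ]
}}

```text
clock: 15.45
tool_pos: [0.6214, -0.0824, 0.1539]
ee_rot: [-1.619, -2.692, 0.0]
force: [0.3, -0.6, -3.6]
opening: 0.0171
grasp_force: 60.0
```

```bash
python3 st.py
```

```text
15.45 [ 0.6214 -0.0824  0.1539] yaw 117.96769039124442 F [ 0.254  -0.5827 -3.6205] T [-0.1583 -0.0089 -0.0342] 0.017142688701353343 59.998801946640015 -0.8089752195773927
```

Request:
{"op": "send_rows", "data": {
  "series": [
    {"slide":[0,0,0.006],"roll":0,"gripper":5},
    {"slide":[0,0,0.0115],"roll":0,"gripper":5},
    {"slide":[0,0,0.0115],"roll":0,"gripper":5}
  ]
}}

```text
clock: 15.75
tool_pos: [0.6214, -0.0824, 0.1516]
ee_rot: [-1.619, -2.692, 0.0]
force: [-0.3, -0.6, -2.9]
opening: 0.0174
grasp_force: 60.0
```

Request:
{"op": "send_rows", "data": {
  "series": [
    {"slide":[-0.005,0,0],"roll":0,"gripper":5},
    {"slide":[-0.01,0,0],"roll":0,"gripper":5},
    {"slide":[-0.01,0,0],"roll":0,"gripper":5}
  ]
}}

```text
clock: 16.05
tool_pos: [0.6226, -0.0844, 0.1519]
ee_rot: [1.619, 2.692, -0.0]
force: [0.4, -0.5, -2.4]
opening: 0.0174
grasp_force: 60.0
```

Request:
{"op": "send_rows", "data": {
  "series": [
    {"slide":[-0.004,0,0],"roll":0,"gripper":5},
    {"slide":[-0.008,0,0],"roll":0,"gripper":5},
    {"slide":[-0.008,0,0],"roll":0,"gripper":5}
  ]
}}

```text
clock: 16.35
tool_pos: [0.6231, -0.0854, 0.1517]
ee_rot: [-1.619, -2.692, -0.0]
force: [-0.2, 0.1, -3.7]
opening: 0.0176
grasp_force: 60.0
```

```bash
python3 st.py
```

```text
16.35 [ 0.6231 -0.0854  0.1517] yaw 117.96781647531398 F [-0.2494  0.0664 -3.7085] T [ 0.0326  0.0459 -0.0133] 0.017591498714360106 59.99911844730377 -0.8129859585183836
```

Request:
{"op": "send_rows", "data": {
  "series": [
    {"slide":[-0.005,0,0],"roll":0,"gripper":5},
    {"slide":[-0.005,0,0],"roll":0,"gripper":5}
  ]
}}

```text
clock: 16.55
tool_pos: [0.6234, -0.0862, 0.1516]
ee_rot: [-1.618, -2.692, -0.0]
force: [-1.5, 2.0, -2.7]
opening: 0.0177
grasp_force: 60.0
```

Request:
{"op": "send_rows", "data": {
  "series": [
    {"slide":[-0.005,0,0],"roll":0,"gripper":5},
    {"slide":[-0.005,0,0],"roll":0,"gripper":5}
  ]
}}

```text
clock: 16.75
tool_pos: [0.6238, -0.0869, 0.1515]
ee_rot: [-1.618, -2.692, -0.0]
force: [-1.7, 3.2, -3.3]
opening: 0.0178
grasp_force: 60.0
```

```bash
python3 st.py
```

```text
16.75 [ 0.6238 -0.0869  0.1515] yaw 117.97405872456955 F [-1.6645  3.1986 -3.2861] T [ 0.5151  0.3326 -0.0104] 0.01778053251774054 59.999245405197144 -0.8152416198029458
```

The hook pulls on the ring with about 3.6 N. Continuing the pull.

Request:
{"op": "send_rows", "data": {
  "series": [
    {"slide":[-0.005,0,0],"roll":0,"gripper":5},
    {"slide":[-0.01,0,0],"roll":0,"gripper":5}
  ]
}}

```text
clock: 16.95
tool_pos: [0.6246, -0.0885, 0.1515]
ee_rot: [-1.618, -2.691, -0.001]
force: [-3.3, 5.5, -3.4]
opening: 0.0176
grasp_force: 60.0
```

Request:
{"op": "send_rows", "data": {
  "series": [
    {"slide":[-0.005,0,0],"roll":0,"gripper":5},
    {"slide":[-0.01,0,0],"roll":0,"gripper":5}
  ]
}}

```text
clock: 17.15
tool_pos: [0.6254, -0.09, 0.1513]
ee_rot: [-1.617, -2.69, -0.001]
force: [-2.0, 5.0, -3.9]
opening: 0.0176
grasp_force: 60.0
```

```bash
python3 st.py; python3 tip.py w12.png | tail -4; python3 -c "
from h import *
for n in('w8.png','w12.png'):
    g=cv2.cvtColor(load(n)['img'],cv2.COLOR_RGB2GRAY).astype(float); c=g[:,272:283].mean(1); d=abs(np.diff(c[68:88])); print(n,68.5+(d*np.arange(19)).sum()/d.sum())"
```

```text
17.15 [ 0.6254 -0.09    0.1513] yaw 117.97851849742031 F [-2.0269  5.0205 -3.9179] T [ 1.0709  0.5184 -0.0141] 0.017566999306635484 59.999821186065674 -0.8196887517102218
10 [[277.1, 65.5], [277.1, 6.1]]
14 [[277.1, 68.9], [277.1, 18.3]]
18 [[277.1, 73.1], [277.0, 30.3]]
22 [[277.1, 77.9], [277.0, 42.3]]
w8.png 76.6794500723589
w12.png 75.87585733882031
```

Request:
{"op": "send_rows", "data": {
  "series": [
    {"slide":[-0.005,0,0],"roll":0,"gripper":5},
    {"slide":[-0.01,0,0],"roll":0,"gripper":5}
  ]
}}

```text
clock: 17.4
tool_pos: [0.6264, -0.0919, 0.1514]
ee_rot: [-1.617, -2.691, -0.001]
force: [-2.9, 5.0, -3.2]
opening: 0.0171
grasp_force: 60.0
```

Request:
{"op": "send_rows", "data": {
  "series": [
    {"slide":[-0.005,0,0],"roll":0,"gripper":5},
    {"slide":[-0.01,0,0],"roll":0,"gripper":5}
  ]
}}

```text
clock: 17.6
tool_pos: [0.6284, -0.0952, 0.1522]
ee_rot: [1.618, 2.691, -0.001]
force: [0.2, -0.4, -2.7]
opening: 0.0174
grasp_force: 60.0
```

```bash
cat > tl.py <<'E'
from h import *
import sys
for n in sys.argv[1:]:
    g=cv2.cvtColor((load(n) if n!='w13.png' or 1 else 0)['img'],cv2.COLOR_RGB2GRAY).astype(float); c=g[:,272:283].mean(1); d=abs(np.diff(c[68:88])); print(n,68.5+(d*np.arange(19)).sum()/d.sum())
E
python3 st.py; python3 tip.py w13.png >/dev/null; python3 tl.py w13.png
```

```text
17.6 [ 0.6284 -0.0952  0.1522] yaw 117.9710695097665 F [ 0.2165 -0.4485 -2.7371] T [-0.1204  0.0491 -0.0602] 0.01744431878650014 59.99898433685303 -0.82409837619084
w13.png 76.73324396782841
```

The force dropped after a 6 N rise, so the ring has probably snapped out. Drawing it further, then lifting and checking.

Request:
{"op": "send_rows", "data": {
  "series": [
    {"slide":[-0.012,0.002,0],"roll":0,"gripper":5},
    {"slide":[-0.024,0.006,0],"roll":0,"gripper":5},
    {"slide":[-0.036,0.01,0],"roll":0,"gripper":5},
    {"slide":[-0.048,0.014,0],"roll":0,"gripper":5},
    {"slide":[-0.06,0.018,0],"roll":0,"gripper":5}
  ]
}}

```text
clock: 18.15
tool_pos: [0.6369, -0.1036, 0.1518]
ee_rot: [1.619, 2.692, -0.0]
force: [-0.1, 1.4, -2.8]
opening: 0.0174
grasp_force: 60.0
```

```bash
python3 st.py
python3 - <<'E'
from h import *
np.set_printoptions(precision=4,suppress=True)
for n in('scene','top'):
    s=cam(n,n+'14.png'); c=proj(s,[[.5654,.0262,.104]])[0]; x,y=c.round().astype(int)-40
    g=cv2.cvtColor(s['img'],cv2.COLOR_RGB2HSV)[y:y+80,x:x+80,2]
    k,l,st,ce=cv2.connectedComponentsWithStats((g<60).astype(np.uint8))
    print(n,c,[(st[i].tolist(),onz(s,[ce[i]+[x,y]],.104)[0][:2]) for i in range(1,k) if st[i,4]>25])
E
```

```text
18.15 [ 0.6369 -0.1036  0.1518] yaw 117.9641297870902 F [-0.0989  1.4357 -2.7854] T [-0.0066  0.0094 -0.0227] 0.01743739380646749 59.99914526939392 -0.8327990911698053
scene [338.451  221.3866] [([0, 0, 56, 70, 2106], array([ 0.5396, -0.0117]))]
top [231.6512 168.8903] [([47, 0, 9, 6, 32], array([ 0.6762, -0.0081])), ([69, 0, 11, 16, 75], array([ 0.6644, -0.083 ])), ([20, 15, 10, 13, 29], array([0.6232, 0.0685])), ([37, 19, 43, 17, 120], array([ 0.6099, -0.0169])), ([0, 63, 10, 17, 79], array([0.4752, 0.1283]))]
```

Request:
{"op": "send_rows", "data": {
  "series": [
    {"slide":[0,0,-0.06],"roll":0,"gripper":5},
    {"slide":[0,0,-0.15],"roll":0,"gripper":5},
    {"slide":[0,0,-0.375],"roll":0,"gripper":5},
    {"slide":[0.17,-0.24,-0.375],"roll":0,"gripper":5},
    {"slide":[0.17,-0.24,-0.375],"roll":0,"gripper":5}
  ]
}}

```text
clock: 18.75
tool_pos: [0.5748, -0.0946, 0.2277]
ee_rot: [-1.617, -2.691, 0.001]
force: [0.0, 0.3, -3.3]
opening: 0.0174
grasp_force: 60.0
```

Request:
{"op": "send_rows", "data": {
  "series": [
    {"slide":[0,0,0],"roll":0,"gripper":5},
    {"slide":[0,0,0],"roll":0,"gripper":5}
  ]
}}

```text
clock: 18.95
tool_pos: [0.579, -0.096, 0.2276]
ee_rot: [1.618, 2.691, 0.001]
force: [-0.0, -0.6, -3.2]
opening: 0.0171
grasp_force: 60.0
```

```bash
cat > m5.py <<'E'
from h import *
from scipy.optimize import least_squares
import sys
np.set_printoptions(precision=4,suppress=True,linewidth=200)
q=robot.sense(); M=rm(q['ee_rot']); tp=np.array(q['tool_pos']); print(tp,q['force'])
s=cam('wrist',sys.argv[1]); 
g=cv2.cvtColor(s['img'],cv2.COLOR_RGB2GRAY); th=int(sys.argv[2]) if len(sys.argv)>2 else 75
m=(g<th).astype(np.uint8); m[235:]=0
c=proj(s,[[.5654,.0262,.111]])[0]; print('shaft px',c)
k,l,st,ce=cv2.connectedComponentsWithStats(m)
for i in range(1,k):
    if st[i,4]<150: continue
    p=np.argwhere(l==i)[:,::-1]; w=onz(s,p,.104)[:,:2]; cc,r=cv2.minEnclosingCircle(w.astype(np.float32))
    print(st[i],'circle',np.array(cc),r)
    if .021<r<.027:
        an=np.degrees(np.arctan2(*(w-np.array(cc)).T[::-1])); rad=np.hypot(*(w-np.array(cc)).T)
        h=np.histogram(an[rad>.0195],36,(-180,180))[0]; print('  RING tool frame',(np.array([*cc,.104])-tp)@M,'dist shaft',np.hypot(*(np.array(cc)-[.5654,.0262])),h)
E
python3 m5.py w15.png
```

```text
[ 0.579  -0.096   0.2276] [-0.0409 -0.5901 -3.2394]
shaft px [342.7479  39.3658]
[406  21  33  11 200] circle [0.6095 0.0622] 0.011136527173221111
[ 309   55   65   56 1177] circle [0.5775 0.0059] 0.023954859003424644
  RING tool frame [0.0908 0.0463 0.1236] dist shaft 0.023631745837831567 [30 32 33 29 33 32 32 33 32 29 30 29 30 29 31 30 31 30 33 31 35 32 33 35 16  0  0  0  0  0  0  0  0  0 10 30]
[ 257   78   62  157 6400] circle [ 0.565  -0.0701] 0.061323054134845734
```

The ring is out: centre (0.5775, 0.0059), 23.6 mm from the shaft. Taking the pick back to its board.

Request:
{"op": "send_rows", "data": {
  "series": [
    {"slide":[-0.333,-0.556,0],"roll":0.2333,"gripper":5},
    {"slide":[-0.333,-0.556,0],"roll":0.2333,"gripper":5},
    {"slide":[-0.333,-0.556,0],"roll":0.2333,"gripper":5},
    {"slide":[-0.333,-0.556,0],"roll":0.2333,"gripper":5},
    {"slide":[-0.333,-0.556,0],"roll":0.2333,"gripper":5}
  ]
}}

```text
clock: 19.5
tool_pos: [0.5117, -0.2085, 0.2268]
ee_rot: [2.484, 1.923, 0.0]
force: [-0.4, 0.8, -2.6]
opening: 0.0172
grasp_force: 60.0
```

Request:
{"op": "send_rows", "data": {
  "series": [
    {"slide":[-0.621,-0.192,0],"roll":0.2333,"gripper":5},
    {"slide":[-0.621,-0.192,0],"roll":0.2333,"gripper":5},
    {"slide":[-0.621,-0.192,0],"roll":0.2333,"gripper":5},
    {"slide":[-0.621,-0.192,0],"roll":0.2333,"gripper":5},
    {"slide":[-0.621,-0.192,0],"roll":0.2333,"gripper":5}
  ]
}}

```text
clock: 20.0
tool_pos: [0.444, -0.3198, 0.2267]
ee_rot: [-3.008, -0.905, -0.0]
force: [-0.1, 0.6, -2.9]
opening: 0.0175
grasp_force: 60.0
```

Request:
{"op": "send_rows", "data": {
  "series": [
    {"slide":[0,0,0],"roll":0.2139,"gripper":5},
    {"slide":[0,0,0],"roll":0.2139,"gripper":5},
    {"slide":[0,0,0],"roll":0.2139,"gripper":5},
    {"slide":[0,0,0],"roll":0.2139,"gripper":5},
    {"slide":[0,0,0],"roll":0.2139,"gripper":5}
  ]
}}

```text
clock: 20.5
tool_pos: [0.4447, -0.3186, 0.2267]
ee_rot: [-3.139, 0.132, 0.0]
force: [0.4, 0.4, -2.6]
opening: 0.0173
grasp_force: 60.0
```

```bash
python3 st.py
```

```text
20.5 [ 0.4447 -0.3186  0.2267] yaw -4.819635669561701 F [ 0.3616  0.3861 -2.6036] T [ 0.0476  0.2371 -0.009 ] 0.017277016121228398 59.99821901321411 0.8161438594878938
```

Request:
{"op": "send_rows", "data": {
  "series": [
    {"slide":[0,0,0.25],"roll":0,"gripper":5},
    {"slide":[0,0,0.5],"roll":0,"gripper":5},
    {"slide":[0,0,0.75],"roll":0,"gripper":5},
    {"slide":[0,0,0.85],"roll":0,"gripper":5},
    {"slide":[0,0,0.85],"roll":0,"gripper":5}
  ]
}}

```text
clock: 21.0
tool_pos: [0.4426, -0.3164, 0.053]
ee_rot: [-3.134, 0.124, 0.008]
force: [0.2, 0.4, -2.9]
opening: 0.0175
grasp_force: 60.0
```

Request:
{"op": "send_rows", "data": {
  "series": [
    {"slide":[0,0,0.009],"roll":0,"gripper":5},
    {"slide":[0,0,0.018],"roll":0,"gripper":5},
    {"slide":[0,0,0.018],"roll":0,"gripper":5}
  ]
}}

```text
clock: 21.3
tool_pos: [0.445, -0.319, 0.0548]
ee_rot: [3.137, -0.124, 0.003]
force: [-0.3, -0.7, -3.1]
opening: 0.0176
grasp_force: 60.0
```

```bash
python3 st.py
```

```text
21.3 [ 0.445  -0.319   0.0548] yaw -4.51589148322273 F [-0.3236 -0.7398 -3.1228] T [ 0.0455  0.2577 -0.0292] 0.017592519234893765 59.99895215034485 0.8108549776600962
```

Lightening the grip so the front swivels onto the board, then following the arc down.

Request:
{"op": "send_rows", "data": {
  "series": [
    {"slide":[0,0,0.012],"roll":0,"gripper":5},
    {"slide":[0,0,0.018],"roll":0,"gripper":5},
    {"slide":[0,0,0.018],"roll":0,"gripper":10},
    {"slide":[0,0,0.018],"roll":0,"gripper":10}
  ],
  "force": 3.5
}}

```text
clock: 21.7
tool_pos: [0.4442, -0.3182, 0.0499]
ee_rot: [3.139, -0.124, 0.001]
force: [-0.6, -0.0, -0.7]
opening: 0.0181
grasp_force: 3.5
```

Request:
{"op": "send_rows", "data": {
  "series": [
    {"slide":[-0.012,0,0.03],"roll":0,"gripper":10},
    {"slide":[-0.02,0,0.06],"roll":0,"gripper":10},
    {"slide":[-0.029,0,0.09],"roll":0,"gripper":10},
    {"slide":[-0.035,0,0.12],"roll":0,"gripper":10},
    {"slide":[-0.039,0,0.138],"roll":0,"gripper":10}
  ],
  "force": 3.5
}}

```text
clock: 22.2
tool_pos: [0.4363, -0.3173, 0.0217]
ee_rot: [-3.139, 0.124, -0.0]
force: [0.6, 1.8, 5.1]
opening: 0.0185
grasp_force: 3.5
```

```bash
python3 st.py
```

```text
22.2 [ 0.4363 -0.3173  0.0217] yaw -4.537644084559601 F [0.6334 1.7514 5.1215] T [0.3482 0.06   0.0187] 0.018463309034127476 3.500264100730419 0.8005162983510161
```

Request:
{"op": "send_rows", "data": {
  "series": [
    {"slide":[0,0,-0.004],"roll":0,"gripper":45},
    {"slide":[0,0,-0.004],"roll":0,"gripper":45},
    {"slide":[0,0,-0.004],"roll":0,"gripper":45},
    {"slide":[0,0,-0.004],"roll":0,"gripper":45},
    {"slide":[0,0,-0.1],"roll":0,"gripper":45}
  ]
}}

```text
clock: 22.7
tool_pos: [0.4348, -0.3158, 0.0402]
ee_rot: [-3.136, 0.124, 0.005]
force: [0.8, -0.0, 0.1]
opening: 0.0449
grasp_force: 0.0
```

Request:
{"op": "send_rows", "data": {
  "series": [
    {"slide":[0,0,-0.25],"roll":0,"gripper":62},
    {"slide":[-0.128,-0.013,-0.5],"roll":0,"gripper":62},
    {"slide":[-0.128,-0.013,-0.75],"roll":0,"gripper":62},
    {"slide":[-0.128,-0.013,-1],"roll":0,"gripper":62},
    {"slide":[-0.128,-0.013,-1],"roll":0,"gripper":62}
  ]
}}

```text
clock: 23.2
tool_pos: [0.4132, -0.3155, 0.2497]
ee_rot: [3.13, -0.124, 0.013]
force: [1.0, -0.9, -0.7]
opening: 0.0621
grasp_force: 0.0
```

```bash
python3 st.py
python3 - <<'E'
from h import *
np.set_printoptions(precision=4,suppress=True)
s=cam('wrist','w16.png'); g=cv2.cvtColor(s['img'],cv2.COLOR_RGB2GRAY).astype(float)
for P in((.465,-.3165,.038),): u,v=proj(s,[P])[0].round().astype(int); print(u,v)
R_=[]
for y in range(v-35,v+25,5):
    d=np.diff(g[y-2:y+3].mean(0)[u-25:u+25]); R_.append((u-24.5+d.argmax(),y))
w=onz(s,R_,.038)[:,:2]; k=np.polyfit(w[:,0],w[:,1],1); print('right edge',k,np.polyval(k,.465)); 
c=g[:,u-4:u+5].mean(1); d=np.diff(c); f=v-80+d[max(0,v-80):v].argmin() if v>=80 else d[:v].argmin(); r=v+d[v:v+80].argmax(); print('rows',f,r, onz(s,[(u,f+.5),(u,r+.5)],.038))
E
```

```text
23.2 [ 0.4132 -0.3155  0.2497] yaw -4.52093520368192 F [ 1.0013 -0.9192 -0.665 ] T [-0.0063  0.0813  0.0122] 0.06208828257236353 0.0 0.7690354399230304
271 129
right edge [-0.0743 -0.2944] -0.32896283485343036
rows 69 189 [[ 0.5207 -0.3211  0.038 ]
 [ 0.4037 -0.3113  0.038 ]]
```

The pick lies flat on its board again, with its handle centre near (0.466, −0.320). Going back for the ring.

Request:
{"op": "send_rows", "data": {
  "series": [
    {"slide":[0.421,-0.703,0],"roll":-0.2333,"gripper":62},
    {"slide":[0.421,-0.703,0],"roll":-0.2333,"gripper":62},
    {"slide":[0.421,-0.703,0],"roll":-0.2333,"gripper":62},
    {"slide":[0.421,-0.703,0],"roll":-0.2333,"gripper":62},
    {"slide":[0.421,-0.703,0],"roll":-0.2333,"gripper":62}
  ]
}}

```text
clock: 23.75
tool_pos: [0.5064, -0.1763, 0.24]
ee_rot: [-2.968, -1.023, 0.002]
force: [-0.7, -0.3, 0.4]
opening: 0.0621
grasp_force: 0.0
```

Request:
{"op": "send_rows", "data": {
  "series": [
    {"slide":[0.783,-0.24,0],"roll":-0.2333,"gripper":62},
    {"slide":[0.783,-0.24,0],"roll":-0.2333,"gripper":62},
    {"slide":[0.783,-0.24,0],"roll":-0.2333,"gripper":62},
    {"slide":[0.783,-0.24,0],"roll":-0.2333,"gripper":62},
    {"slide":[0.783,-0.24,0],"roll":-0.2333,"gripper":62}
  ]
}}

```text
clock: 24.25
tool_pos: [0.6012, -0.0429, 0.2395]
ee_rot: [-2.404, -2.018, 0.002]
force: [0.2, -0.9, -0.3]
opening: 0.062
grasp_force: 0.0
```

Request:
{"op": "send_rows", "data": {
  "series": [
    {"slide":[0,0,0],"roll":-0.197,"gripper":62},
    {"slide":[0,0,0],"roll":-0.197,"gripper":62},
    {"slide":[0,0,0],"roll":-0.197,"gripper":62},
    {"slide":[0,0,0],"roll":-0.197,"gripper":62},
    {"slide":[0,0,0],"roll":-0.197,"gripper":62}
  ]
}}

```text
clock: 24.75
tool_pos: [0.6002, -0.0456, 0.2399]
ee_rot: [-1.685, -2.648, 0.001]
force: [0.0, -0.6, 0.2]
opening: 0.0618
grasp_force: 0.0
```

```bash
python3 st.py; python3 m5.py w17.png; python3 m5.py w17b.png 85
```

```text
24.75 [ 0.6002 -0.0456  0.2399] yaw 115.05010608074717 F [ 0.011  -0.6324  0.1607] T [-0.0665 -0.0038 -0.0733] 0.0618089734954534 0.0 -0.7099187155277694
[ 0.6002 -0.0456  0.2399] [ 0.011  -0.6324  0.1607]
shaft px [275.8309  93.7765]
[192   0  45  49 462] circle [0.5037 0.0524] 0.021185068413615227
  RING tool frame [ 0.1293 -0.0457  0.1363] dist shaft 0.06706668569754665 [ 0  0  0  0  0  0  0  0  0  0  0  0  0  0  3 13  4  0  0  0  0  0  0  0  0  0  0  0  0  0  0  0  0  2  4  0]
[335  64  68  19 518] circle [0.6226 0.0689] 0.025418749079108238
  RING tool frame [0.0939 0.0691 0.136 ] dist shaft 0.07136525355020949 [ 0  0 20 42  0  0  0  0  0  0  0  0  0  0  0  0  0  0  0  0  3 43 15  0  0  0  0  0  0  0  0  0  0  0  0  0]
[249 107  31  45 479] circle [ 0.57   -0.0007] 0.019620133563876152
[286 106  25  45 470] circle [0.5898 0.0093] 0.01805317960679531
[ 0.6003 -0.0456  0.2402] [-0.2178 -0.1249 -0.4934]
shaft px [275.3426  93.6203]
[191   0  46  50 535] circle [0.5036 0.052 ] 0.021469080820679665
  RING tool frame [ 0.129  -0.0464  0.1366] dist shaft 0.0669931935337091 [ 0  0  0  0  0  0  0  0  0  0  0  0  0  0  4 14  7  0  0  0  0  0  0  0  0  0  0  0  0  0  0  0  0  4  5  0]
[334  63  69  26 602] circle [0.624  0.0668] 0.02599949575960636
  RING tool frame [0.0918 0.0691 0.1363] dist shaft 0.07133127074776958 [ 0  9 49 26  2  0  0  0  0  0  0  0  0  0  0  0  0  0  0  0  0 28 49  0  0  0  0  0  0  0  0  0  0  0  0  0]
[ 248  105   63   51 1227] circle [0.5778 0.0058] 0.024651270359754562
  RING tool frame [0.0558 0.0015 0.1363] dist shaft 0.02389012336976542 [34 35 35 31 32 28 30 24 18 20 19 21 16 19 22 24 30 29 28 30 32 32 33 35 28  0  0  0  0  0  0  0  0  0 17 34]
[239 153  23  55 216] circle [ 0.5747 -0.0439] 0.02389771305024624
  RING tool frame [ 0.0121 -0.0223  0.1363] dist shaft 0.07070480227555 [ 0  0  0  0  0  0  0  0  2 15  0  0  0  0  0  0  0  0  0  0  0  0  0  0  0  0  0 22  8  0  0  0  0  0  0  0]
```

Request:
{"op": "send_rows", "data": {
  "series": [
    {"slide":[0.279,0.0075,0],"roll":0,"gripper":62},
    {"slide":[0.279,0.0075,0.2],"roll":0,"gripper":62},
    {"slide":[0.279,0.0075,0.45],"roll":0,"gripper":62},
    {"slide":[0.279,0.0075,0.62],"roll":0,"gripper":62},
    {"slide":[0.279,0.0075,0.62],"roll":0,"gripper":62}
  ]
}}

```text
clock: 25.35
tool_pos: [0.5744, 0.0063, 0.1122]
ee_rot: [-1.688, -2.638, 0.006]
force: [-0.2, 0.2, 0.1]
opening: 0.0622
grasp_force: 0.0
```

Request:
{"op": "send_rows", "data": {
  "series": [
    {"slide":[0,0,0.01],"roll":0,"gripper":62},
    {"slide":[0,0,0.02],"roll":0,"gripper":62},
    {"slide":[0,0,0.02],"roll":0,"gripper":62}
  ]
}}

```text
clock: 25.65
tool_pos: [0.5803, 0.005, 0.1161]
ee_rot: [1.689, 2.645, 0.002]
force: [0.4, -0.3, -0.6]
opening: 0.0621
grasp_force: 0.0
```

```bash
python3 st.py
```

```text
25.65 [0.5803 0.005  0.1161] yaw 114.8815781215168 F [ 0.4281 -0.322  -0.5988] T [-0.0541  0.0547 -0.0153] 0.06210726352525529 0.0 -0.6300407011466088
```

Request:
{"op": "send_rows", "data": {
  "series": [
    {"slide":[0.008,-0.008,0.02],"roll":0,"gripper":62},
    {"slide":[0.008,-0.008,0.04],"roll":0,"gripper":62},
    {"slide":[0.008,-0.008,0.058],"roll":0,"gripper":62},
    {"slide":[0.008,-0.008,0.068],"roll":0,"gripper":62},
    {"slide":[0.008,-0.008,0.068],"roll":0,"gripper":62}
  ]
}}

```text
clock: 26.15
tool_pos: [0.5767, 0.0062, 0.1004]
ee_rot: [-1.69, -2.648, 0.0]
force: [-1.9, 0.4, 3.0]
opening: 0.062
grasp_force: 1.7
```

Request:
{"op": "send_rows", "data": {
  "series": [
    {"slide":[0,0,0],"roll":0,"gripper":62}
  ]
}}

```text
clock: 26.25
tool_pos: [0.5768, 0.0062, 0.1005]
ee_rot: [-1.69, -2.648, 0.0]
force: [-1.1, -0.5, 1.7]
opening: 0.0621
grasp_force: 1.1
```

```bash
python3 st.py
```

```text
26.25 [0.5768 0.0062 0.1005] yaw 114.92732552197717 F [-1.1013 -0.4802  1.6974] T [0.0244 0.1075 0.0165] 0.062089834817613994 1.0517311813600827 -0.6300137051905719
```

Request:
{"op": "send_rows", "data": {
  "series": [
    {"slide":[0,0,-0.003],"roll":0,"gripper":62},
    {"slide":[0,0,-0.003],"roll":0,"gripper":40},
    {"slide":[0,0,-0.003],"roll":0,"gripper":40},
    {"slide":[0,0,-0.003],"roll":0,"gripper":40},
    {"slide":[0,0,-0.003],"roll":0,"gripper":40}
  ],
  "force": 12
}}

```text
clock: 26.75
tool_pos: [0.5767, 0.0062, 0.1009]
ee_rot: [-1.69, -2.648, 0.0]
force: [0.6, 0.4, -0.4]
opening: 0.0478
grasp_force: 12.0
```

Request:
{"op": "send_rows", "data": {
  "series": [
    {"slide":[0,0,0],"roll":0,"gripper":40},
    {"slide":[0,0,0],"roll":0,"gripper":40}
  ]
}}

```text
clock: 26.95
tool_pos: [0.5767, 0.0062, 0.1009]
ee_rot: [-1.69, -2.648, 0.0]
force: [0.1, -0.3, -0.5]
opening: 0.0479
grasp_force: 12.0
```

```bash
python3 st.py
```

```text
26.95 [0.5767 0.0062 0.1009] yaw 114.92398260760197 F [ 0.1101 -0.2847 -0.4546] T [-0.0859  0.0598  0.0152] 0.047895726060586764 11.999914414384136 -0.6300023129265273
```

Request:
{"op": "send_rows", "data": {
  "series": [
    {"slide":[0,0,-0.05],"roll":0,"gripper":40},
    {"slide":[0,0,-0.15],"roll":0,"gripper":40},
    {"slide":[0,0,-0.35],"roll":0,"gripper":40},
    {"slide":[0,0,-0.55],"roll":0,"gripper":40},
    {"slide":[0,0,-0.69],"roll":0,"gripper":40}
  ]
}}

```text
clock: 27.45
tool_pos: [0.5776, 0.006, 0.2429]
ee_rot: [1.688, 2.646, 0.002]
force: [1.6, 0.0, -0.2]
opening: 0.0476
grasp_force: 12.0
```

```bash
python3 st.py
python3 - <<'E'
from h import *
np.set_printoptions(precision=4,suppress=True)
for n,z in(('top0.png',.025),('scene0.png',.025)):
    s=load(n); g=cv2.GaussianBlur(cv2.cvtColor(s['img'],cv2.COLOR_RGB2GRAY),(3,3),0)
    c=proj(s,[[.4215,.31,z]])[0].round().astype(int); x,y=c-40; r=g[y:y+80,x:x+80]
    e=cv2.Canny(r,40,100); P=np.argwhere(e)[:,::-1]+[x,y]; w=onz(s,P,z)[:,:2]
    cc=np.array([.4215,.31])
    for _ in range(8):
        d=w-cc; q=np.hypot(*d.T); k=abs(q-.077)<.012; u=d[k]/q[k][:,None]; cc=cc+np.linalg.lstsq(u,q[k]-.077,rcond=None)[0]
    print(n,cc,k.sum(),abs(q[k]-.077).mean())
E
```

```text
27.45 [0.5776 0.006  0.2429] yaw 114.92931050830825 F [ 1.5622  0.015  -0.2334] T [-0.1072  0.0658 -0.0364] 0.04762952637357193 12.000019042391727 -0.6300344458236202
top0.png [0.4187 0.3126] 265 0.003937168658132092
scene0.png [0.4193 0.311 ] 177 0.003105630736061345
```

Request:
{"op": "send_rows", "data": {
  "series": [
    {"slide":[0.859,-0.036,0],"roll":0,"gripper":40},
    {"slide":[0.859,-0.036,0],"roll":0,"gripper":40},
    {"slide":[0.859,-0.036,0],"roll":0,"gripper":40},
    {"slide":[0.859,-0.036,0],"roll":0,"gripper":40},
    {"slide":[0.859,-0.036,0],"roll":0,"gripper":40}
  ]
}}

```text
clock: 27.95
tool_pos: [0.4964, 0.1615, 0.24]
ee_rot: [1.684, 2.652, 0.002]
force: [0.3, -0.3, 0.2]
opening: 0.0475
grasp_force: 12.0
```

Request:
{"op": "send_rows", "data": {
  "series": [
    {"slide":[0.859,-0.036,0],"roll":0,"gripper":40},
    {"slide":[0.859,-0.036,0],"roll":0,"gripper":40},
    {"slide":[0.859,-0.036,0],"roll":0,"gripper":40},
    {"slide":[0.859,-0.036,0],"roll":0,"gripper":40},
    {"slide":[0.859,-0.036,0],"roll":0,"gripper":40}
  ]
}}

```text
clock: 28.45
tool_pos: [0.4182, 0.3133, 0.2396]
ee_rot: [1.685, 2.651, 0.001]
force: [1.0, -0.9, 0.4]
opening: 0.0478
grasp_force: 12.0
```

Request:
{"op": "send_rows", "data": {
  "series": [
    {"slide":[0,0,0],"roll":0,"gripper":40},
    {"slide":[0,0,0.25],"roll":0,"gripper":40},
    {"slide":[0,0,0.5],"roll":0,"gripper":40},
    {"slide":[0,0,0.75],"roll":0,"gripper":40},
    {"slide":[0,0,0.95],"roll":0,"gripper":40}
  ]
}}

```text
clock: 28.95
tool_pos: [0.4193, 0.3095, 0.0467]
ee_rot: [-1.693, -2.646, 0.002]
force: [0.0, 1.1, 0.3]
opening: 0.0478
grasp_force: 12.0
```

Request:
{"op": "send_rows", "data": {
  "series": [
    {"slide":[0,0,0],"roll":0,"gripper":40},
    {"slide":[0,0,0],"roll":0,"gripper":40}
  ]
}}

```text
clock: 29.15
tool_pos: [0.4198, 0.3105, 0.0494]
ee_rot: [-1.692, -2.647, 0.002]
force: [-0.1, 0.3, 0.8]
opening: 0.0478
grasp_force: 12.0
```

```bash
python3 st.py
```

```text
29.15 [0.4198 0.3105 0.0494] yaw 114.81794306636588 F [-0.1229  0.2977  0.7942] T [-0.0933  0.0366  0.0124] 0.04779805234227636 11.999883257364559 -0.023503325185418915
```

Request:
{"op": "send_rows", "data": {
  "series": [
    {"slide":[0,0,0.07],"roll":0,"gripper":40},
    {"slide":[0,0,0.14],"roll":0,"gripper":40},
    {"slide":[0,0,0.19],"roll":0,"gripper":40},
    {"slide":[0,0,0.21],"roll":0,"gripper":40},
    {"slide":[0,0,0.21],"roll":0,"gripper":40}
  ]
}}

```text
clock: 29.65
tool_pos: [0.4183, 0.3115, 0.0064]
ee_rot: [-1.689, -2.648, 0.002]
force: [0.3, -0.5, 0.0]
opening: 0.0475
grasp_force: 12.0
```

Request:
{"op": "send_rows", "data": {
  "series": [
    {"slide":[0,0,0],"roll":0,"gripper":62},
    {"slide":[0,0,0],"roll":0,"gripper":62},
    {"slide":[0,0,0],"roll":0,"gripper":62},
    {"slide":[0,0,-0.05],"roll":0,"gripper":62},
    {"slide":[0,0,-0.3],"roll":0,"gripper":62}
  ]
}}

```text
clock: 30.15
tool_pos: [0.4149, 0.3098, 0.0634]
ee_rot: [-1.687, -2.643, 0.014]
force: [1.0, 0.7, -1.1]
opening: 0.0625
grasp_force: 0.0
```

Request:
{"op": "send_rows", "data": {
  "series": [
    {"slide":[-0.15,0,-0.25],"roll":0,"gripper":62},
    {"slide":[-0.3,0,-0.5],"roll":0,"gripper":62},
    {"slide":[-0.3,0,-0.6],"roll":0,"gripper":62},
    {"slide":[-0.3,0,-0.6],"roll":0,"gripper":62},
    {"slide":[-0.3,0,-0.6],"roll":0,"gripper":62}
  ]
}}

```text
clock: 30.65
tool_pos: [0.4447, 0.2573, 0.1884]
ee_rot: [1.69, 2.647, 0.003]
force: [-0.6, 0.4, -0.3]
opening: 0.0617
grasp_force: 0.0
```

```bash
python3 st.py
python3 - <<'E'
from h import *
np.set_printoptions(precision=4,suppress=True)
s=cam('wrist','w20.png'); g=cv2.cvtColor(s['img'],cv2.COLOR_RGB2GRAY); h=proj(s,[[.419,.3115,.007]])[0]; print('dish px',h)
for th in(65,80,95):
    m=(g<th).astype(np.uint8); m[235:]=0; k,l,st,ce=cv2.connectedComponentsWithStats(m)
    for i in range(1,k):
        if 150<st[i,4]<3000:
            p=np.argwhere(l==i)[:,::-1]; w=onz(s,p,.007)[:,:2]; c,r=cv2.minEnclosingCircle(w.astype(np.float32)); print(th,st[i],np.array(c),r)
# pick & dish in fixed views versus start
for n in('scene','top'):
    a=load(n+'0.png');b=cam(n,n+'21.png')
    for nm,P in(('dish',(.419,.3115,.02)),('jar',(.6087,.3038,.05)),('tweez',(.60,-.30,.0)),('pick',(.465,-.32,.03))):
        u,v=proj(b,[P])[0].round().astype(int); f=lambda S:cv2.cvtColor(S['img'],cv2.COLOR_RGB2GRAY)[max(0,v-20):v+20,max(0,u-20):u+20].astype(int); print(n,nm,abs(f(a)-f(b)).mean().round(1))
E
```

```text
30.65 [0.4447 0.2573 0.1884] yaw 114.89044739040814 F [-0.5588  0.4303 -0.2733] T [-0.1017  0.0445  0.0205] 0.06171638604470312 0.0 -0.14135607410628243
dish px [275.7859 119.0652]
65 [249 103  17  35 215] [0.404  0.3034] 0.015160566195845604
80 [276  23  54  27 314] [0.4107 0.3842] 0.024757901206612587
80 [248 102  54  43 806] [0.4181 0.3113] 0.024568770080804825
95 [ 245  100   59   46 1164] [0.4176 0.3105] 0.026754023507237434
scene dish 24.1
scene jar 6.8
scene tweez 5.7
scene pick 6.1
top dish 51.7
top jar 16.0
top tweez 10.0
top pick 8.1
```

The ring lies in the dish at (0.418, 0.311), the pick is on its board and the arm is clear. Handing in.

```bash
python3 -c "
from h import *
print(robot.finish_job())"
```

```text
the job is handed in; nothing more can be done
None
```

The job is handed in: the ring was pried off with the pick and lies in the steel dish, and the pick is back on its grey board. That took 31 s of the 72 s; no verdict came back at hand-in, so the result rests on my own camera and force readings.

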